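# Fit the neutral link and the fuse, then snap the fuse cover home and hold it down

### The job

Make up the two-pole fuse base on the mounting plate from the kitting rack, neutral first as always: lay the solid metal neutral link in the pocket beside the brass bar, then the thick fuse in the other pocket. Then set the clip-on cover over them and press it straight down by its fin until it snaps past the latches and is fully home, and keep pressing: finish while the gripper is still pushing the cover firmly down onto the base (about 10 N), without letting go. The slim fuse is a spare: leave it in the rack, and leave everything else on the bench where it is.

Things in the scene. Friction and masses are not known exactly. Their poses are not given: they have to be found in the camera images.
- fuse_base: Black two-pole fuse base, 124 (x) x 140 (y) mm, fixed on the mounting plate. Origin: centre of its underside, 3 mm above the bench; z up. Its floor is 8 mm above the origin. Two pockets along x, 48 mm apart in y, open to above. Four round-topped guide pillars (8 mm thick, tops 30 mm above the origin) at x = +-34, y = +-49.5 mm fit inside the cover's corners with 1 mm play.
- plate: Fixed level bare-metal plate 3 mm thick, 320 x 260 mm, x = -100 to 220, y = -130 to 130 mm from its origin, which is under the fuse base's centre at bench level; axes as the base's. A brass neutral bar (100 mm, along x, 24 mm above the bench) stands at y = +104 mm and marks the neutral side. At x = 114 to 186 mm stand terminals and a contactor up to 77 mm above the bench.
- neutral_pocket (a point): Where the link's centre comes to lie: 24 mm to +y of the base's centre (the brass bar's side), 31 mm above the base's origin, 23 above its floor; x along the seated part. Jaws with a 24 mm gap, flared to 32 mm at their tops (9 mm above this point), take the part's ends 19 to 28 mm from here along x; end stops leave 4 mm play along x. The part lies in by its own weight.
- line_pocket (a point): The same for the fuse: 24 mm to -y of the base's centre, away from the brass bar. In both pockets the middle 38 mm between the jaws is open down to the floor (but for a 6 mm high rib half-way between the pockets), so that fingers can stand astride the part; open them there only 8 to 15 mm more than the part, as its neighbour and a latch stand beside it.
- latch_n (a joint): Lean of the springy latch tongue at (0, +62 mm) of the base, rad, 0 at rest, outwards positive; a like one (latch_l) stands at (0, -62 mm). 20 mm wide in x, tops 35 mm above the base's origin. As the cover comes down its beads meet the tongues' beads 10 mm above home, both tongues lean out by about 0.12, and spring back as the beads pass 5.5 mm above home.
- link_mid (a point): Neutral link: solid bare-steel rod 58 mm long with 22 mm thick ends, each 12 mm long, and a 16 mm thick waist of 34 mm between them; about 0.11 kg. It lies level in one of the rack's three notches. The point is its centre, on the axis; x along the axis (it may be rolled about it; either end serves).
- fuse_mid (a point): Thick fuse: white ceramic cylinder with steel end caps, 58 mm long, 22 mm thick (21.4 mm at the ceramic), about 0.06 kg. It lies level in one of the rack's notches. The point is its centre, on the axis; x along the axis (it may be rolled about it; either end serves).
- slim_fuse_mid (a point): Spare slim fuse, 51 mm long and 14 mm thick, white with steel caps, in the remaining notch; not used. The point is its centre.
- rack: Fixed kitting rack: plywood board 74 x 164 x 8 mm with two notched rails along y at x = +-22 mm (6 mm thick, tops 22 mm above the bench). Notches at y = -52, 0, +52 mm carry the link and the two fuses, in any order, lying along x; the thick ones have their axis 31 mm above the bench. Between the rails 38 mm are free down to the board. Origin: underside centre.
- cover: Clip-on cover, grey plastic, open underneath, about 0.12 kg: 83 (x) x 114 (y; 121 over its two side beads) x 40 mm, walls 2.5 mm, plus a grip fin on top: 64 mm in all. Starts right way up, rim on the bench. Origin: centre of the lower rim. Goes on with its x along the base's x, either way round; home, the rim rests on the base's floor and the origin is 8 mm above the base's.
- cover_grip (a point): Centre of the cover's grip fin: 56 mm long (x), 14 wide (y), 24 high; 52 mm above the rim, 12 mm below the fin's top, 60 mm above the base's origin when home. Pushed down here, the force rises to a peak of 7 to 13 N some 8 to 10 mm above home, drops suddenly as the beads pass, then the rim meets the hard floor; the latches keep the cover on.
- screwdriver: Screwdriver lying on the bench, 180 mm; bystander.
- tape_roll: Roll of black tape, 90 mm across, 19 mm high; bystander.
- fan: Black axial fan, 60 x 60 x 25 mm, lying flat; bystander.
- driver: Black finned motor driver, 118 x 32 x 86 mm, standing; bystander.
- relay: Clear plug-in relay, 28 x 22 x 34 mm, standing on the mounting plate; bystander.
- jar: White screw jar with black lid, 48 mm across, 62 mm high; bystander.
Things that resemble listed ones, but are neither listed nor needed, are in the scene too. There is more than one size of the cover; the job needs the middle-sized.

How it is judged:
On the way, in this order (a step that is already met when the one before it is completed fails the run):
1. the neutral link lies seated in the neutral pocket, the line pocket still empty (x of link_mid in the frame of fuse_base between -0.006 and 0.006 m and y of link_mid in the frame of fuse_base between 0.021 and 0.027 m and z of link_mid in the frame of fuse_base between 0.028 and 0.034 m and angle between the x axis of link_mid and the x axis of fuse_base, either way round below 0.1 rad), for 0.2 s.
2. then the thick fuse lies seated in the line pocket (all of step 1 and x of fuse_mid in the frame of fuse_base between -0.006 and 0.006 m and y of fuse_mid in the frame of fuse_base between -0.027 and -0.021 m and z of fuse_mid in the frame of fuse_base between 0.028 and 0.034 m and angle between the x axis of fuse_mid and the x axis of fuse_base, either way round below 0.1 rad), for 0.2 s.
3. then the cover is snapped past the latches and fully home (all of step 2 and x of cover_grip in the frame of fuse_base between -0.0035 and 0.0035 m and y of cover_grip in the frame of fuse_base between -0.0035 and 0.0035 m and z of cover_grip in the frame of fuse_base between 0.0575 and 0.0625 m and angle between the z axis of cover_grip and the z axis of fuse_base, either way round below 0.06 rad), for 0.1 s.
At the end, for the whole second after the job is handed in: Link and fuse lie in their pockets (within 6 mm along, 3 mm across and in height, 0.1 rad), the cover is fully home (within 3.5 mm sideways, 2.5 mm in height, 0.06 rad) and still, and throughout the last second the gripper presses it onto the base with more than 5 N (all of step 3 and contact force between cover and fuse_base above 5 N and contact force between the fingers and cover above 3 N and linear speed of cover below 0.02 m/s); the arm keeps its last pose, push and grip.
It fails at once if a bystander or the slim spare fuse was shifted by more than 25 mm (distance of any of screwdriver, tape_roll, fan, driver, relay, jar, slim_fuse_mid from where it was at the start of the episode above 0.025 m).
It also fails if it takes over 70 s, if anything falls off the work surface, if the arm or the gripper's body presses on something with over 40 N, if the wrist force passes 120 N, or if a joint passes its speed limit or range.

### The arm

A 7-joint arm with a two-finger parallel gripper is mounted at the origin on the work surface. World frame = base frame: x ahead of the robot, y to its left, z up, the work surface at z = 0. Lengths are in m, angles in rad, forces in N, time in s.
With the tool pointing down it reaches from about 0.425 to 0.875 m from the base axis. Payload 8.4 kg.
Tool frame: the origin (TCP) lies midway between the tips of the shut fingers; the grasp point (between the pads) lies 19 mm behind it; z points along the fingers, x is the direction in which the jaws open and shut, and the axes are right-handed (so a half turn about z gives the same grasp; the last joint's range is limited). The gripper opens to 85 mm and grips with 20 to 120 N. Pads are 22 mm wide; open, the fingers measure 114 mm over their backs; the gripper's body (76 mm by 85 mm) begins 54 mm behind the grasp point. The pads swing forward as they close: fully open they stand 13 mm farther back than shut.
Start: joints at [1.231, 0.333, 0.04, 1.465, -0.013, 1.343, -0.059], TCP at [0.155, -0.631, 0.198] pointing down, gripper open.
Joint ranges: [-2.58, 2.58], [-0.38, 2.09], [-1.3, 1.39], [0.25, 2.4], [-1.5, 4.64], [0.08, 2.09], [-2.65, 2.65]. Speed limits (rad/s): [2.22, 2.22, 2.79, 2.79, 3.14, 3.14, 3.14].

### API

Orientations are given as [roll, pitch, yaw] about the fixed x, y, z axes, in that order (R = Rz(yaw) Ry(pitch) Rx(roll)).
In Python, from cell import env gives the robot as it stands.
- The arm moves only by the tool arm_command, never from a script. Its argument "moves" is a list of rows, each a list of 5 numbers: the finger opening in mm, from 0 to 85.4, then the shift along the tool's x, y, z in mm, then the turn about the tool's z in degrees. In form: [[gripper, dx, dy, dz, spin], ...]. A call has 1 to 10 rows; each row is the pose to reach, as a shift and turn from the pose commanded when the call began, along the tool's axes at that moment; what a row does not reach only later rows make up. A row lasts 1/12 s, in which the tool goes at most 41.7 mm and 7.16 degrees, less where a joint would pass 70% of its speed; a pose out of reach is approached as far as the arm can. A call with a gripper value outside its range is refused whole. The fingers move at their own pace and stop on an object; "grip_force" is the grip in N (left out, the last holds). Time passes only in rows, so rows that repeat a pose let the fingers close. It gives the time, the measured TCP pose, the force and the opening at its end, in the units of the state.
- env.get_state(): the state, without advancing time (a new reading comes with each control period).
- env.snapshot(name): name is "scene" or "top" or "wrist"; returns a dict with "color" (480x640x3 uint8, red, green, blue), "range_z" (480x640 float32, m along the optical axis (not along the pixel's ray), 0 where there is no reading), "intrinsics" (3x3 intrinsics, pixels), "R" (3x3) and "t" (3): a world point X has camera coordinates R X + t. Camera axes: x right, y down, z forward; pixel columns grow to the right and rows downward; lengths in m; the calibration is good to about 2 mm. The wrist camera is an equidistant fisheye: a pixel r from the principal point sees the ray r / f radians off the axis. A picture is of the moment at which its call begins.
- env.finish_job(): hands the job in, once; it reports no verdict.
The state is a dict: "time_s": time; "qpos": joint angles; "dq": joint speeds; "joint_torque": joint torques, N m; "position": TCP position; "tcp_rot": TCP orientation; "contact_force": force on the tool from outside, world axes, zero at the start; "ft_torque": the same for the moment, N m; "opening": finger opening in m.
Only numpy, scipy, OpenCV 4.12 (cv2) and the standard library are available. Lean on these libraries where they do the work, as an engineer would, in place of code of your own. Each camera call takes 0.05 s, during which the arm holds its last target.

## Working session

There is one attempt and no reset: what is moved stays moved. The work goes in short steps, Python scripts to look and compute and a tool call to move; the robot and the scene stay as the last step left them, time stands still between calls to the robot, and variables do not carry over. Pictures are saved under pics/ and viewed, and the job is handed in when it is done.

Besides the shell and the picture viewer there is one more tool, called after ">>>" as a command line: name --pt "numbers of a row" for each row, then --argument value for the rest. arm_command: Moves the arm, as the interface text tells. Its arguments: {"type":"object","properties":{"moves":{"type":"array","items":{"type":"array","items":{"type":"number"}}},"grip_force":{"type":"number"}},"required":["moves"]}

```bash
ls; mkdir -p pics; cat > h.py <<'E'
import numpy as np, cv2, pickle
from cell import env
def snap(n,tag):
    s=env.snapshot(n); pickle.dump(s,open(f'{tag}.pkl','wb')); cv2.imwrite(f'pics/{tag}.png',s['color'][...,::-1]); return s
E
python3 - <<'E'
from h import *
st=env.get_state(); print({k:np.round(v,4).tolist() for k,v in st.items()})
for n in ('scene','top','wrist'):
    s=snap(n,n+'0'); print(n,s['intrinsics'].round(1).tolist(),s['R'].round(3).tolist(),s['t'].round(3).tolist(),'C',(-s['R'].T@s['t']).round(3), (s['range_z']>0).mean())
E
```

```text
pics
{'time_s': 0.0, 'qpos': [1.2308, 0.3339, 0.0399, 1.4663, -0.0134, 1.3433, -0.0585], 'dq': [-0.0002, -0.0002, 0.0001, -0.0011, 0.0002, -0.0008, 0.001], 'joint_torque': [0.0008, -65.8544, 1.3661, -40.5556, 0.0169, 0.0126, -0.0], 'position': [0.1549, -0.6308, 0.1971], 'tcp_rot': [3.1415, 0.0016, -1.33], 'contact_force': [0.3902, 1.2016, -0.1441], 'ft_torque': [0.0304, -0.0322, 0.0092], 'opening': 0.0854}
scene [[507.7, 0.0, 318.0], [0.0, 507.7, 248.2], [0.0, 0.0, 1.0]] [[0.755, 0.656, -0.001], [0.472, -0.544, -0.694], [-0.456, 0.523, -0.72]] [-0.408, -0.185, 1.467] C [ 1.063 -0.6    0.928] 0.9957552083333333
top [[502.1, 0.0, 319.5], [0.0, 502.1, 246.7], [0.0, 0.0, 1.0]] [[0.029, -1.0, 0.002], [-0.988, -0.029, -0.152], [0.152, 0.002, -0.988]] [0.021, 0.502, 1.184] C [0.315 0.033 1.246] 0.995927734375
wrist [[371.6, 0.0, 320.7], [0.0, 371.6, 240.3], [0.0, 0.0, 1.0]] [[0.239, -0.971, -0.001], [-0.924, -0.228, 0.307], [-0.298, -0.073, -0.952]] [-0.65, -0.039, 0.379] C [ 0.232 -0.612  0.372] 0.9961393229166666
```

View pics/scene0.png

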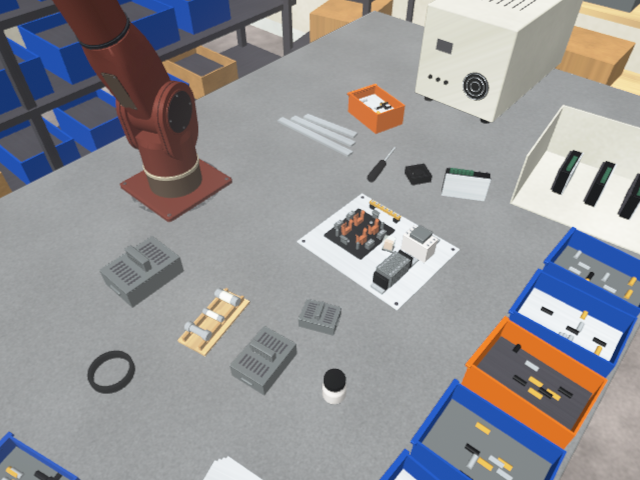

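View pics/top0.png

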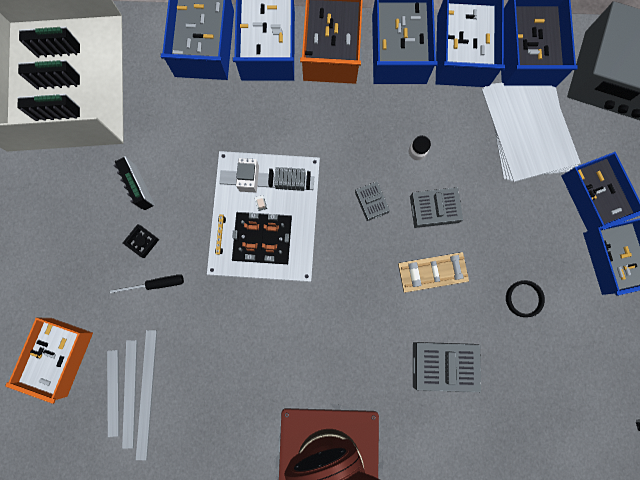

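View pics/wrist0.png

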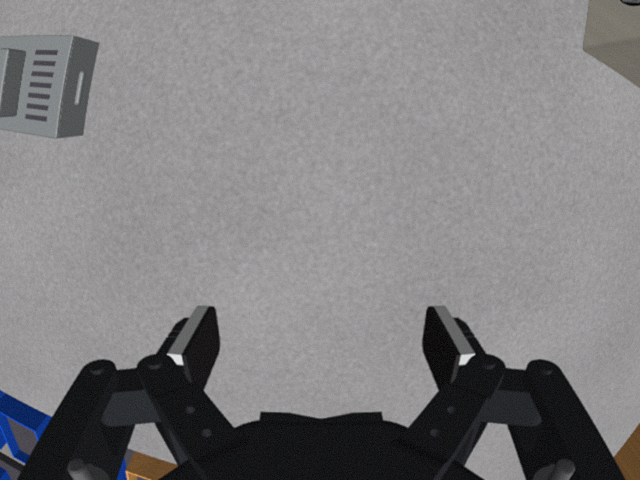

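Top view: the fuse base is at (262,238) with the brass bar at (220,235). The rack is at (433,272). Three covers are at (371,201), (437,207) and (447,367). I'll crop in and measure.

```bash
cat >> h.py <<'E'
def load(t): return pickle.load(open(t+'.pkl','rb'))
def ray(s,uv,fish=False):
    K=s['intrinsics']; x=(uv[0]-K[0,2])/K[0,0]; y=(uv[1]-K[1,2])/K[1,1]
    if fish:
        r=np.hypot(x,y); d=np.array([np.sin(r)*x/max(r,1e-9),np.sin(r)*y/max(r,1e-9),np.cos(r)])
    else: d=np.array([x,y,1.])
    return -s['R'].T@s['t'], s['R'].T@d
def onz(s,uv,z,fish=False):
    C,d=ray(s,uv,fish); return C+d*(z-C[2])/d[2]
def proj(s,X,fish=False):
    K=s['intrinsics']; c=s['R']@np.asarray(X)+s['t']
    if fish:
        rr=np.hypot(c[0],c[1]); th=np.arctan2(rr,c[2]); x,y=c[0]/rr*th,c[1]/rr*th
    else: x,y=c[0]/c[2],c[1]/c[2]
    return np.array([K[0,0]*x+K[0,2],K[1,1]*y+K[1,2]])
def depthpts(s):
    K=s['intrinsics'];v,u=np.mgrid[:480,:640];Z=s['range_z']
    P=np.stack([(u-K[0,2])/K[0,0]*Z,(v-K[1,2])/K[1,1]*Z,Z],-1)
    return (P-s['t'])@s['R']
def crop(s,x0,y0,x1,y1,k,tag):
    im=cv2.resize(s['color'][y0:y1,x0:x1,::-1],None,fx=k,fy=k,interpolation=cv2.INTER_CUBIC)
    cv2.imwrite(f'pics/{tag}.png',im)
E
python3 - <<'E'
from h import *
s=load('top0')
P=depthpts(s)
crop(s,345,175,475,300,6,'c1'); crop(s,200,145,325,285,4,'c2')
# heights around covers
for n,(a,b,c,d) in dict(small=(350,175,395,228),mid=(400,180,475,235),large=(400,335,495,400),rack=(390,245,475,300)).items():
    Q=P[b:d,a:c].reshape(-1,3); 
    for lo,hi in ((.008,.2),):
        m=(Q[:,2]>lo)&(Q[:,2]<hi)
        r=cv2.minAreaRect((Q[m,:2]*1000).astype(np.float32)); print(n,np.round(r[0],1),np.round(r[1],1),round(r[2],1),'zmax',Q[m,2].max().round(4),'n',m.sum())
    h,e=np.histogram(Q[:,2],bins=np.arange(-.01,.1,.005)); print(dict(zip((e[:-1]*1000).round().astype(int).tolist(),h.tolist())))
E
```

```text
small [621.7 -86.1] [84.1 74.3] 23.7 zmax 0.0499 n 821
{-10: 42, -5: 790, 0: 694, 5: 39, 10: 21, 15: 24, 20: 68, 25: 475, 30: 147, 35: 8, 40: 35, 45: 36, 50: 0, 55: 0, 60: 0, 65: 0, 70: 0, 75: 0, 80: 0, 85: 0, 90: 0}
mid [ 614.3 -268.8] [ 84.5 156.1] 8.6 zmax 0.0726 n 1709
{-10: 67, -5: 1193, 0: 1074, 5: 78, 10: 24, 15: 39, 20: 37, 25: 29, 30: 65, 35: 662, 40: 643, 45: 28, 50: 17, 55: 21, 60: 102, 65: 27, 70: 2, 75: 0, 80: 0, 85: 0, 90: 0}
large [ 225.4 -270.4] [152.8 108.5] 89.9 zmax 0.0885 n 3217
{-10: 69, -5: 1390, 0: 1396, 5: 82, 10: 12, 15: 16, 20: 32, 25: 30, 30: 31, 35: 23, 40: 22, 45: 475, 50: 1918, 55: 308, 60: 15, 65: 20, 70: 18, 75: 39, 80: 190, 85: 57, 90: 0}
rack [ 451.  -247.3] [ 73.9 164.3] 11.1 zmax 0.0502 n 1340
{-10: 66, -5: 1345, 0: 1360, 5: 870, 10: 277, 15: 60, 20: 140, 25: 64, 30: 135, 35: 192, 40: 140, 45: 3, 50: 1, 55: 0, 60: 0, 65: 0, 70: 0, 75: 0, 80: 0, 85: 0, 90: 0}
```

View pics/c1.png

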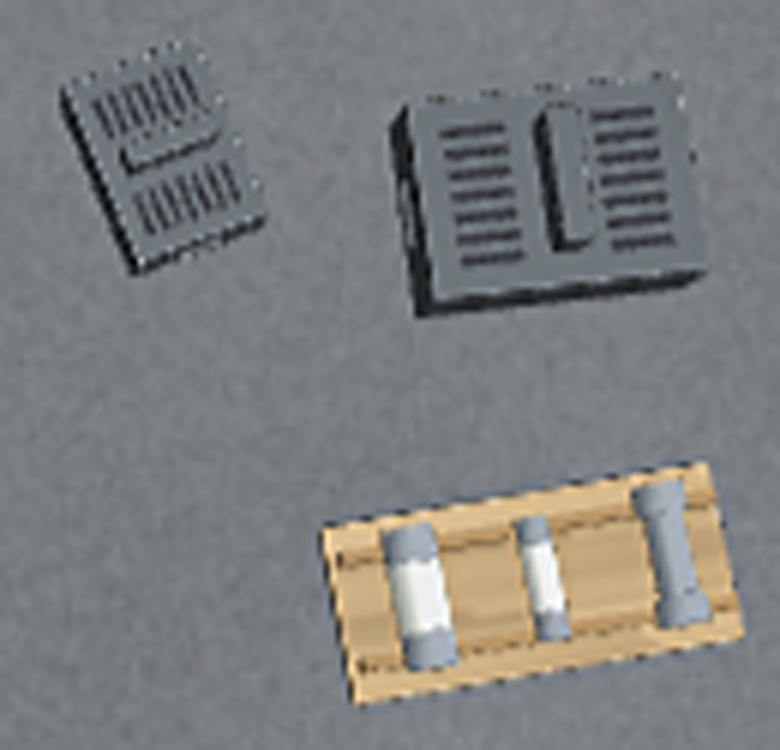

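View pics/c2.png

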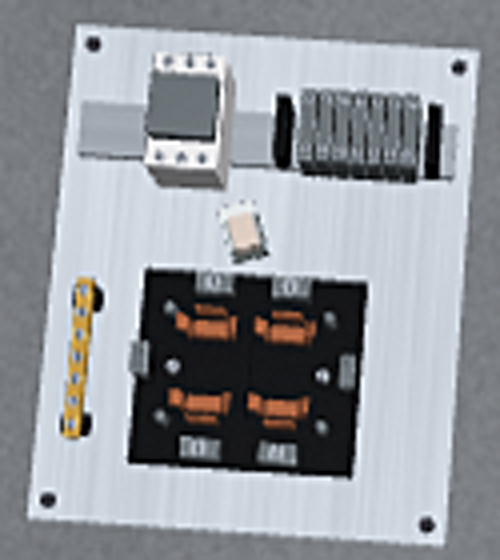

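Choices: the link is the waisted all-steel rod at top (457,267). The thick white fuse is at (415,274). The slim spare at (436,271) stays where it is. The middle cover is (437,207), with its body top at about 40 mm and fin at about 64 mm; (371,201) is the small one and (447,367) the large one. Next are precise poses.

```bash
cat > m.py <<'E'
from h import *
s=load('top0'); c=load('scene0')
def rect(s,mask,z,name):
    n,l,st,ce=cv2.connectedComponentsWithStats(mask.astype(np.uint8)); i=1+np.argmax(st[1:,4])
    pts=cv2.findContours((l==i).astype(np.uint8),cv2.RETR_EXTERNAL,cv2.CHAIN_APPROX_NONE)[0]
    pts=max(pts,key=len)[:,0]
    W=np.array([onz(s,p,z)[:2] for p in pts])*1000
    r=cv2.minAreaRect(W.astype(np.float32)); print(name,st[i].tolist(),np.round(r[0],1),np.round(r[1],1),round(r[2],2)); return r
def box(m,a,b,c,d):
    o=np.zeros_like(m); o[b:d,a:c]=m[b:d,a:c]; return o
fill=lambda m:cv2.morphologyEx(m.astype(np.uint8),cv2.MORPH_CLOSE,np.ones((25,25)))>0
for nm,S,rb,pb in (('top',s,(390,245,475,300),(195,140,330,290)),('scene',c,(170,280,260,360),(285,185,470,315))):
    hsv=cv2.cvtColor(S['color'],cv2.COLOR_RGB2HSV)
    wood=box((hsv[...,1]>60)&(hsv[...,0]<30)&(hsv[...,2]>80),*rb)
    rect(S,fill(wood),.008,nm+' rack')
    wh=box((hsv[...,2]>185)&(hsv[...,1]<50),*pb)
    rect(S,fill(wh),.003,nm+' plate')
    blk=box((S['color'].max(-1)<50),*((230,205,295,268) if nm=='top' else (320,205,395,265)))
    rect(S,fill(blk),.009,nm+' base')
E
python3 m.py; python3 - <<'E'
from h import *
c=load('scene0')
crop(c,165,275,305,395,5,'c3'); crop(c,290,190,470,310,4,'c4')
E
```

```text
top rack [398, 252, 71, 41, 1962] [ 450.8 -247.7] [ 74.1 163.2] 11.34
top plate [207, 151, 113, 130, 11343] [584.7 178.5] [259.9 319.8] 87.86
top base [232, 208, 60, 56, 2704] [531.7 180.3] [139.1 137.7] 87.83
scene rack [178, 288, 71, 68, 2025] [ 452.9 -247.2] [ 75.7 170. ] 11.43
scene plate [297, 193, 163, 118, 8475] [584.1 179.1] [265.2 323.9] 87.96Traceback (most recent call last):
  File "m.py", line 19, in <module>
    rect(S,fill(blk),.009,nm+' base')
    ~~~~^^^^^^^^^^^^^^^^^^^^^^^^^^^^^
  File "m.py", line 4, in rect
    n,l,st,ce=cv2.connectedComponentsWithStats(mask.astype(np.uint8)); i=1+np.argmax(st[1:,4])
                                                                           ~~~~~~~~~^^^^^^^^^^
    return _wrapfunc(a, 'argmax', axis=axis, out=out, **kwds)
    return bound(*args, **kwds)
ValueError: attempt to get argmax of an empty sequence
```

View pics/c3.png

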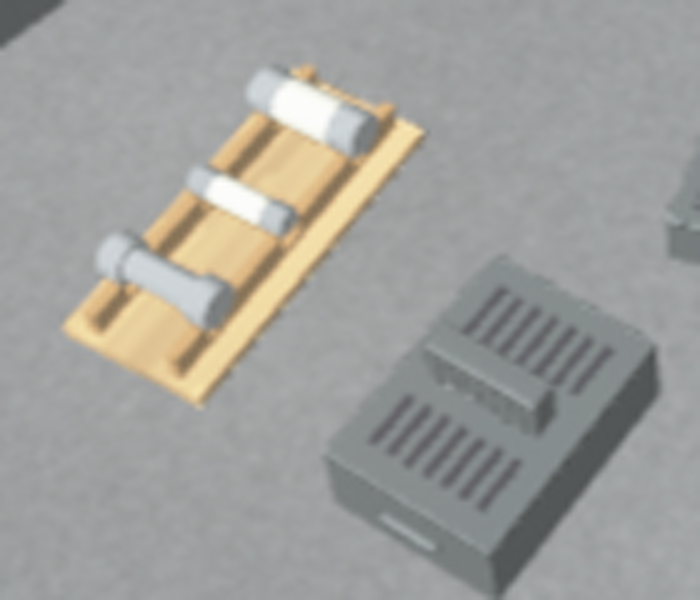

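View pics/c4.png

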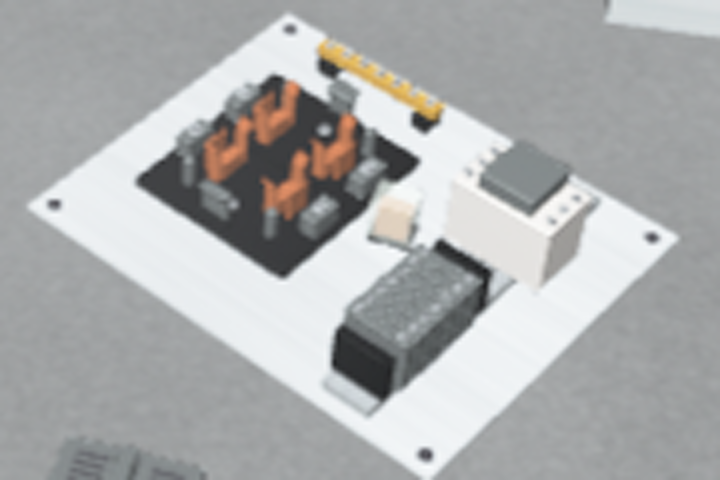

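Plate centre is (584.5,178.8) with yaw −2.1°, so the base origin is about (524.5,181.0). The two views agree to about 1 mm. The rack is at about (451.5,−247.5) with yaw 11.3°, so the link should be near (462,−298) and the fuse near (441,−197). I'll move above the rack and look from the wrist.

```bash
cat >> h.py <<'E'
def delta(tx,ty,tz,yawdeg,dy_=None):
    st=env.get_state(); p=st['position']*1000; y=st['tcp_rot'][2]
    d=np.array([tx,ty,tz])-p
    dx=d[0]*np.cos(y)+d[1]*np.sin(y); dy=d[0]*np.sin(y)-d[1]*np.cos(y)
    sp=-((yawdeg-np.degrees(y)+180)%360-180)
    print('pos',p.round(1),'yaw',np.degrees(y).round(2),'rp',np.degrees(st['tcp_rot'][:2]).round(2),'open',st['opening'],'F',st['contact_force'].round(1)); print('tool dx dy dz',np.round([dx,dy,-d[2]],1),'spin',round(sp,2))
E
python3 -c "
from h import *
delta(452,-260,230,-78.7)"
```

```text
pos [ 154.9 -630.9  197.3] yaw -76.21 rp [1.8e+02 7.0e-02] open 0.08535807024473675 F [ 0.1 -0.2  0. ]
tool dx dy dz [-289.3 -377.   -32.7] spin 2.49
```

>>> arm_command --pt "50 -24 -31 -30 1" --pt "50 -49 -63 -33 2.5" --pt "50 -73 -95 -33 2.5" --pt "50 -97 -126 -33 2.5" --pt "50 -121 -158 -33 2.5" --pt "50 -145 -190 -33 2.5" --pt "50 -170 -221 -33 2.5" --pt "50 -194 -253 -33 2.5" --pt "50 -218 -284 -33 2.5" --pt "50 -242 -316 -33 2.5"

```text
time_s: 0.98
position: [0.4048, -0.3191, 0.231]
tcp_rot: [3.141, -0.0, -1.374]
contact_force: [1.3, -0.9, 0.6]
opening: 0.0499
```

>>> arm_command --pt "50 -23 -30 0 0" --pt "50 -46 -60 0 0" --pt "50 -46 -60 0 0" --pt "50 -46 -60 0 0"

```text
time_s: 1.32
position: [0.4553, -0.2618, 0.2309]
tcp_rot: [-3.142, 0.001, -1.369]
contact_force: [-1.0, 0.6, 0.4]
opening: 0.0502
```

```bash
python3 -c "
from h import *
snap('wrist','w1')
delta(452,-260,230,-78.7); print(env.get_state()['time_s'])"
```

```text
pos [ 454.  -263.7  230.8] yaw -78.62 rp [1.7997e+02 1.0000e-02] open 0.05005992570443356 F [ 0.2 -0.9  0.1]
tool dx dy dz [-4.   1.2  0.8] spin 0.08
1.3667
```

View pics/w1.png

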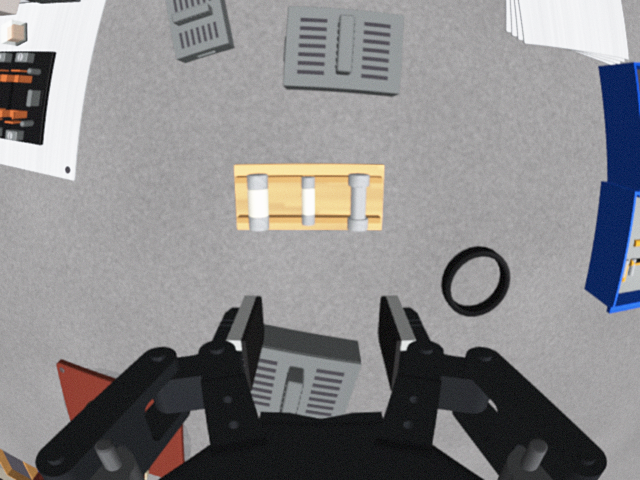

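Wrist view: the rack is at (309,197), the link at (359,202), the fuse at (258,202) and the slim fuse at (308,201). The middle cover is at (344,50).

```bash
cat > m2.py <<'E'
from h import *
import sys
s=load(sys.argv[1]); x0,y0,x1,y1=map(int,sys.argv[2:6])
hsv=cv2.cvtColor(s['color'],cv2.COLOR_RGB2HSV); lab=cv2.cvtColor(s['color'],cv2.COLOR_RGB2LAB)
m=np.zeros((480,640),np.uint8)
wood=((lab[...,2].astype(int)-128)>18).astype(np.uint8)
m[y0:y1,x0:x1]=1
full=cv2.morphologyEx(wood*m,cv2.MORPH_CLOSE,np.ones((25,25)))
def rc(mask,z):
    c=max(cv2.findContours(mask,cv2.RETR_EXTERNAL,cv2.CHAIN_APPROX_NONE)[0],key=len)[:,0]
    W=np.array([onz(s,p,z,True)[:2] for p in c])*1000
    return cv2.minAreaRect(W.astype(np.float32))
print('rack',rc(full,.008))
nw=((full>0)&((lab[...,2].astype(int)-128)<8)).astype(np.uint8)
n,l,st,ce=cv2.connectedComponentsWithStats(nw)
for i in range(1,n):
    if st[i,4]>150: r=rc((l==i).astype(np.uint8),.035); print(ce[i].round(1),st[i,4],np.round(r[0],1),np.round(r[1],1),round(r[2],1))
E
python3 m2.py w1 225 155 395 240; python3 -c "
from h import *
a,t=np.radians(11.3),np.array([451.5,-247.5])
s=load('w1')
for n,y in (('link',-52),('slim',0),('fuse',52)):
    X=t+[-np.sin(a)*y,np.cos(a)*y]; print(n,X,proj(s,[X[0]/1e3,X[1]/1e3,.035],True))
P=None
for tt in ('top0','scene0'):
    c=load(tt)
    for n,y in (('link',-52),('fuse',52)):
        X=t+[-np.sin(a)*y,np.cos(a)*y]; print(tt,n,proj(c,[X[0]/1e3,X[1]/1e3,.035]))
"
```

```text
rack ((453.7445068359375, -248.66412353515625), (73.7067642211914, 163.53150939941406), 11.414618492126465)
[258.  201.5] 1056 [ 443.6 -198.5] [58.  20.7] 11.4
[357.9 201.5] 934 [ 464.  -299.1] [57.7 19.9] 11.9
[308.  200.5] 569 [ 454.2 -249.2] [50.1 12.4] 10.9
link [ 461.6891995  -298.49196224] [356.81656785 203.92164225]
slim [ 451.5 -247.5] [305.91354409 203.56508125]
fuse [ 441.3108005  -196.50803776] [255.53658408 203.66382617]
top0 link [456.55431596 266.86022936]
top0 fuse [414.53463144 274.01327401]
scene0 link [197.34374448 329.147037  ]
scene0 fuse [226.99032625 295.64340843]
```

```bash
python3 -c "
from h import *
delta(463.5,-299,60,-78.6)"
```

```text
pos [ 454.  -263.7  230.8] yaw -78.62 rp [1.7997e+02 1.0000e-02] open 0.05005992570443356 F [ 0.2 -0.9  0.1]
tool dx dy dz [ 36.5  -2.3 170.8] spin -0.02
```

>>> arm_command --pt "34 18 -1 30 0" --pt "34 36.5 -2.3 60 0" --pt "34 36.5 -2.3 95 0" --pt "34 36.5 -2.3 130 0" --pt "34 36.5 -2.3 160 0" --pt "34 36.5 -2.3 171 0" --pt "34 36.5 -2.3 171 0" --pt "34 36.5 -2.3 171 0"

```text
time_s: 2.03
position: [0.4631, -0.3003, 0.0608]
tcp_rot: [3.141, -0.0, -1.375]
contact_force: [1.1, -0.1, 1.2]
opening: 0.034
```

```bash
python3 -c "
from h import *
snap('wrist','w2')
delta(463.5,-299,13,-78.6)"; python3 m2.py w2 180 60 460 300
```

```text
pos [ 464.1 -300.5   61.8] yaw -78.76 rp [-1.7991e+02 -9.0000e-02] open 0.03403578151700654 F [-1.1 -0.   0.7]
tool dx dy dz [-1.6  0.3 48.8] spin -0.16
rack ((457.6551818847656, -264.84375), (74.29098510742188, 129.5929718017578), 11.353716850280762)
[234.4 256. ] 1629 [ 456.9 -250.1] [51.1 12.8] 11.4
```

View pics/w2.png

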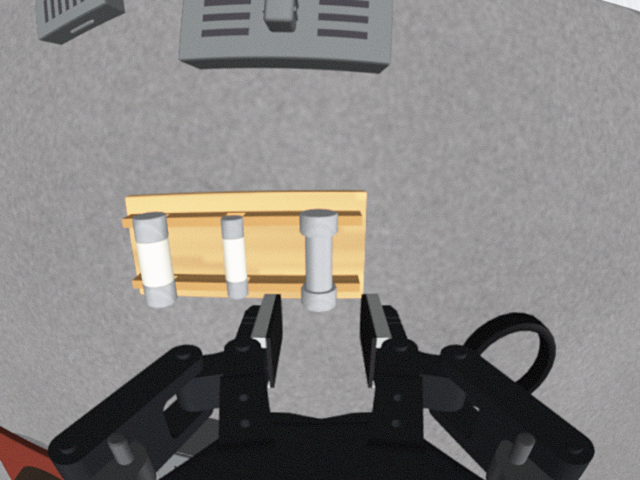

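```bash
python3 -c "
from h import *
s=load('w2')
a,b=[onz(s,p,z,True)*1000 for p,z in (((319,212),.040),((319,309),.033))]
print(a,b,(a+b)/2,np.linalg.norm(a-b))"; python3 m2.py w2 110 160 400 315
```

```text
[ 494.7897988 -293.4356033   40.       ] [ 433.08773367 -305.581505     33.        ] [ 463.93876624 -299.50855415   36.5       ] 63.2745428176015
rack ((453.85748291015625, -245.9822540283203), (74.30911254882812, 168.0669403076172), 11.369789123535156)
[234.4 256. ] 1629 [ 456.9 -250.1] [51.1 12.8] 11.4
```

>>> arm_command --grip_force 40 --pt "34 -0.5 0 25 0" --pt "34 -0.5 0 48 0" --pt "34 -0.5 0 48 0" --pt "10 -0.5 0 48 0" --pt "10 -0.5 0 48 0" --pt "10 -0.5 0 48 0" --pt "10 -0.5 0 48 0" --pt "10 -0.5 0 48 0"

```text
time_s: 2.75
position: [0.464, -0.2992, 0.0132]
tcp_rot: [-3.14, -0.001, -1.374]
contact_force: [-0.3, 0.9, -0.3]
opening: 0.01
```

The opening reads 10 mm, below the 16 mm waist, so I'll look.

```bash
python3 -c "
from h import *
snap('wrist','w3');snap('scene','s3')
s=load('s3');crop(s,130,250,290,370,5,'s3c')
print(env.get_state()['opening'])"
```

```text
0.010023540919766023
```

View pics/w3.png

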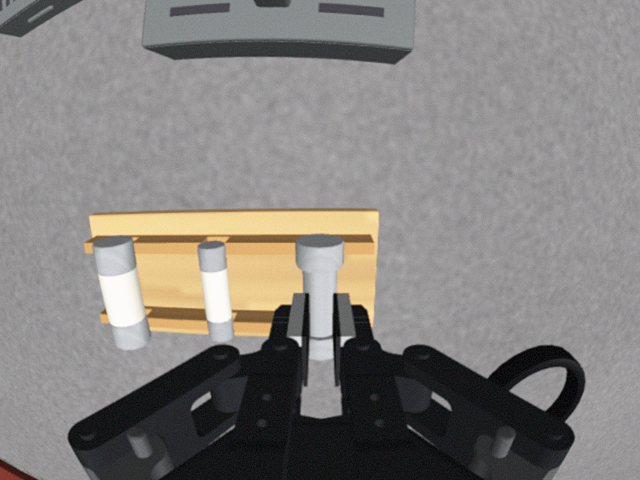

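View pics/s3c.png

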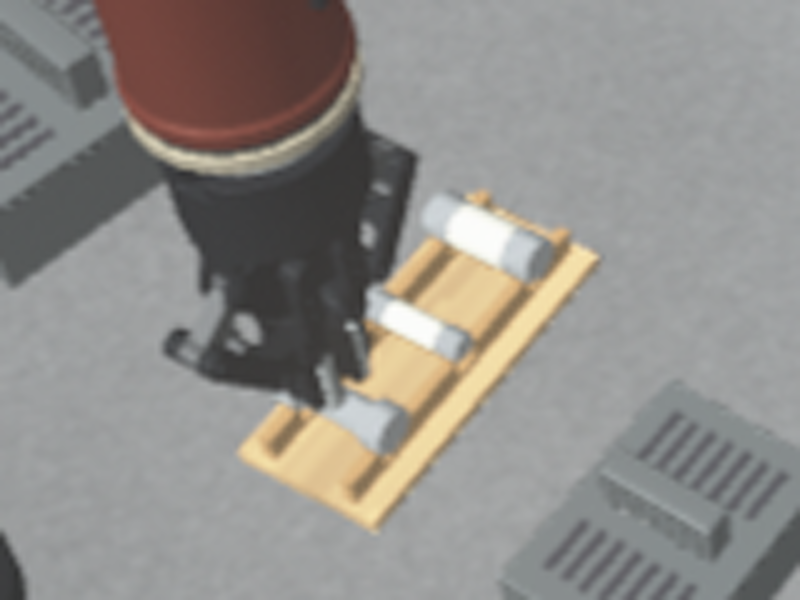

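```bash
python3 -c "
from h import *
s=load('w3'); st=env.get_state(); p=st['position']; y=st['tcp_rot'][2]
tx=np.array([np.cos(y),np.sin(y),0]); ty=np.array([np.sin(y),-np.cos(y),0])
for dz in (0,.019):
  for w in (-.008,-.005,.005,.008):
    for l in (-.011,.011): print(dz,w,l,proj(s,p+tx*w+ty*l+[0,0,dz],True).round(1))
print('link ends', [proj(s,np.array([.464,-.2995,.031])+k*np.array([np.cos(.198),np.sin(.198),0]),True).round() for k in (-.029,.029)])
P=depthpts(s)
crop(s,250,210,400,400,4,'w3c')
c=load('s3'); print(proj(c,p),proj(c,p+[0,0,.019]))
"
```

```text
0 -0.008 -0.011 [303.7 263.1]
0 -0.008 0.011 [304.4 301.7]
0 -0.005 -0.011 [309.6 263.1]
0 -0.005 0.011 [310.1 301.7]
0 0.005 -0.011 [329.3 263.1]
0 0.005 0.011 [329.  301.7]
0 0.008 -0.011 [335.3 263.1]
0 0.008 0.011 [334.6 301.7]
0.019 -0.008 -0.011 [302.  278.1]
0.019 -0.008 0.011 [302.9 319.6]
0.019 -0.005 -0.011 [308.5 278.1]
0.019 -0.005 0.011 [309.1 319.6]
0.019 0.005 -0.011 [330.3 278.1]
0.019 0.005 0.011 [329.8 319.6]
0.019 0.008 -0.011 [336.8 278.1]
0.019 0.008 0.011 [336.  319.6]
link ends [array([321., 349.]), array([321., 240.])]
[199.50517729 335.8209331 ] [197.99071182 330.71828291]
```

View pics/w3c.png

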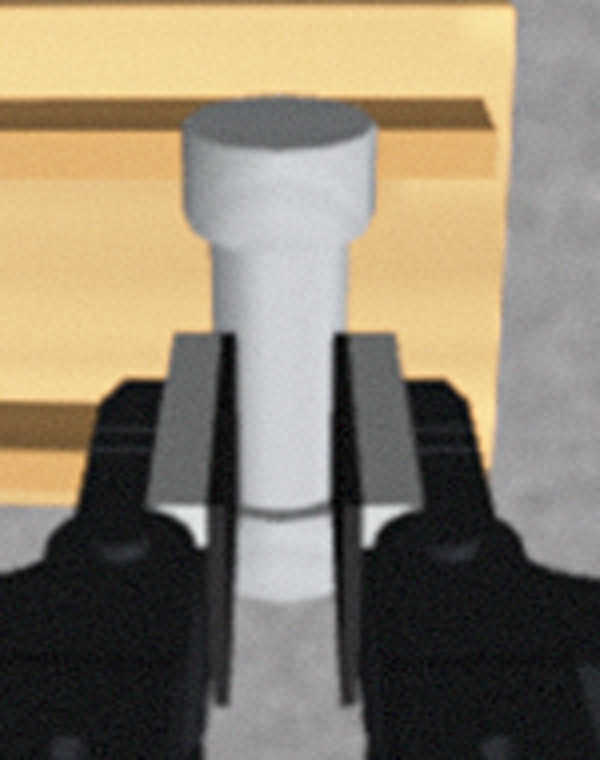

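```bash
python3 -c "
from h import *
s=load('w3'); Z=s['range_z']
K=s['intrinsics']
for uv in [(299,300),(298,315),(294,330),(345,300),(347,330),(320,280),(320,300),(320,320),(320,350),(320,250),(350,225),(110,300),(125,330)]:
    C,d=ray(s,uv,True); dc=s['R']@d; z=Z[uv[1],uv[0]]; X=C+d*z/dc[2]; print(uv,z.round(4),(X*1000).round(1))
print(env.get_state()['position'])
"
```

```text
(299, 300) 0.1462 [ 474.  -288.7   56.3]
(298, 315) 0.1352 [ 473.7 -289.    67.9]
(294, 330) 0.1252 [ 473.5 -288.2   78.4]
(345, 300) 0.1477 [ 476.9 -306.9   54.9]
(347, 330) 0.1257 [ 476.8 -306.2   78. ]
(320, 280) 0.1636 [ 476.2 -296.8   37.8]
(320, 300) 0.1674 [ 466.1 -298.8   37.1]
(320, 320) 0.17 [ 456.1 -300.8   37.7]
(320, 350) 0.1712 [ 441.7 -303.7   41.1]
(320, 250) 0.1553 [ 491.3 -293.8   41.6]
(350, 225) 0.1876 [ 495.6 -308.4    7.2]
(110, 300) 0.1637 [ 444.  -196.1   41.2]
(125, 330) 0.1699 [ 427.7 -203.8   40.4]
[ 0.46356659 -0.29903774  0.01260387]
```

```bash
python3 -c "
from h import *
s=load('w3'); Z=s['range_z']
def pt(s,uv,f=True):
    C,d=ray(s,uv,f); dc=s['R']@d; return (C+d*s['range_z'][uv[1],uv[0]]/dc[2])*1000
for u in (299,345):
  for v in range(286,304,2): print((u,v),pt(s,(u,v)).round(1))
w=load('wrist0'); 
for uv in [(203,310),(200,320),(190,345),(437,310),(440,320),(450,345)]: print(uv,pt(w,uv).round(1))
c=load('s3'); crop(c,170,300,230,350,12,'s3d')
for uv in [(196,325),(196,328),(196,330),(195,332),(205,334)]: print(uv,pt(c,uv,False).round(1))
"
```

```text
(299, 286) [ 457.3 -289.1    7.5]
(299, 288) [ 455.5 -289.3    6.1]
(299, 290) [ 454.8 -289.5    7.2]
(299, 292) [ 453.7 -289.7    7.3]
(299, 294) [ 473.2 -288.5   49.3]
(299, 296) [ 473.7 -288.5   52.2]
(299, 298) [ 474.1 -288.6   54.7]
(299, 300) [ 474.  -288.7   56.3]
(299, 302) [ 474.3 -288.8   58.6]
(345, 286) [ 461.8 -313.4    6.7]
(345, 288) [ 460.9 -313.5    7.3]
(345, 290) [ 459.4 -313.9    6.7]
(345, 292) [ 458.7 -314.     7.5]
(345, 294) [ 477.5 -307.    50.5]
(345, 296) [ 477.2 -307.    51.9]
(345, 298) [ 477.7 -306.7   54.7]
(345, 300) [ 476.9 -306.9   54.9]
(345, 302) [ 477.4 -306.6   57.7]
(203, 310) [ 155.1 -584.1  249.4]
(200, 320) [ 155.7 -585.3  257.6]
(190, 345) [ 156.8 -586.9  275.3]
(437, 310) [ 176.9 -672.2  249.5]
(440, 320) [ 176.7 -671.1  257.4]
(450, 345) [ 176.8 -669.4  274.8]
(196, 325) [ 474.8 -305.3   69.4]
(196, 328) [ 474.1 -306.8   59.8]
(196, 330) [ 476.5 -309.3   57.7]
(195, 332) [ 471. -310.   46.]
(205, 334) [ 487.3 -297.9   41. ]
```

View pics/s3d.png

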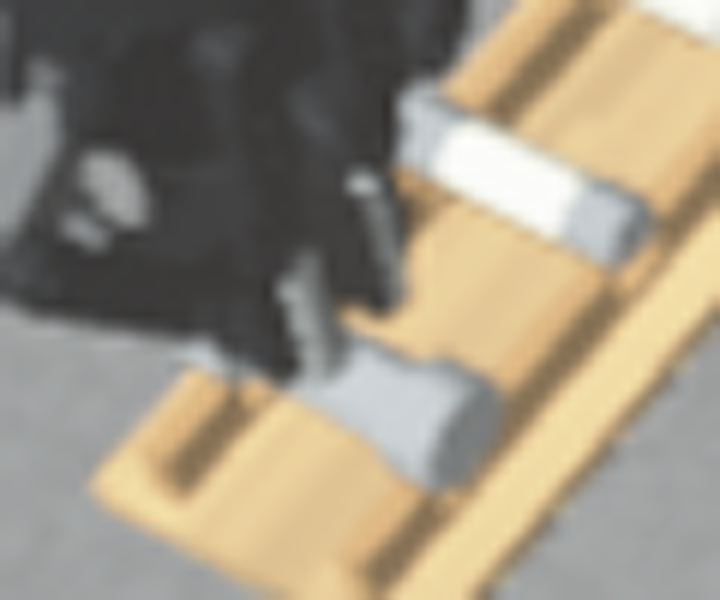

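Both cameras put the fingertips at z≈49 mm while the reported TCP is 13 mm. So the real tips sit about 36 mm higher than the state says, with the horizontal position correct. I'll open, descend in steps and verify with the cameras.

>>> arm_command --pt "34 0 0 0 0" --pt "34 0 0 0 0" --pt "34 0 0 0 0" --pt "34 0 0 10 0" --pt "34 0 0 20 0" --pt "34 0 0 25 0" --pt "34 0 0 25 0"

```text
time_s: 3.43
position: [0.462, -0.298, -0.0151]
tcp_rot: [3.139, 0.002, -1.374]
contact_force: [0.1, 0.8, 1.0]
opening: 0.0341
```

```bash
cat >> h.py <<'E'
def pt(s,uv,f=True):
    C,d=ray(s,uv,f); dc=s['R']@d; return (C+d*s['range_z'][uv[1],uv[0]]/dc[2])*1000
E
python3 -c "
from h import *
s=snap('wrist','w4'); crop(s,220,210,420,400,4,'w4c'); delta(464,-299.5,-23,-78.6)"
```

```text
pos [ 462.5 -298.3  -14.3] yaw -78.7 rp [1.7991e+02 1.0000e-01] open 0.034023853593946544 F [-0.3  1.  -0.4]
tool dx dy dz [ 1.5 -1.3  8.7] spin -0.1
```

View pics/w4c.png

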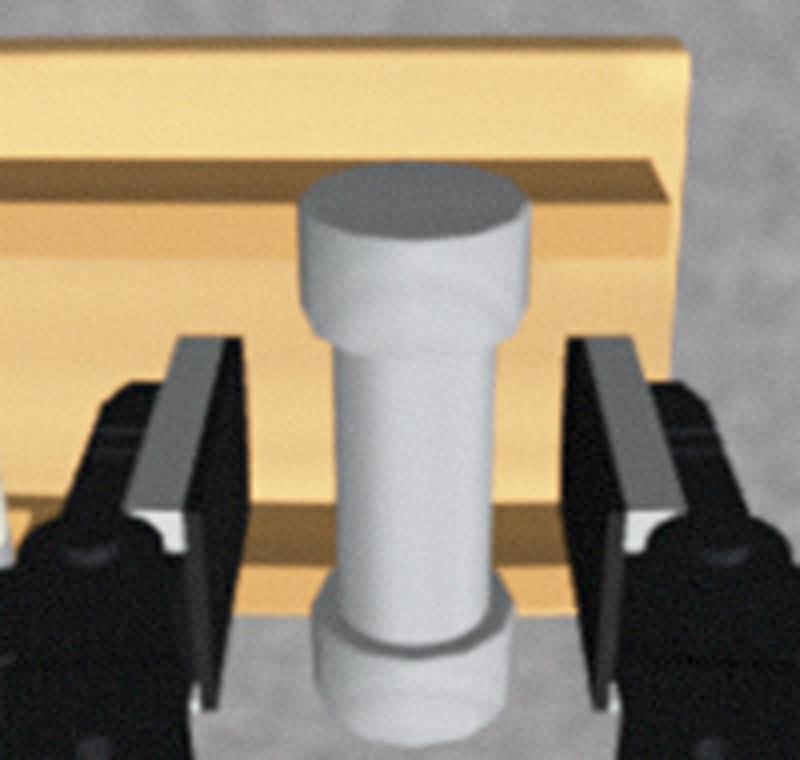

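```bash
python3 -c "
from h import *
s=load('w4')
for u in (270,372):
  for v in (296,298,302,320): print((u,v),pt(s,(u,v)).round(1))"
```

```text
(270, 296) [ 469.8 -275.8   24.6]
(270, 298) [ 469.7 -276.    26.2]
(270, 302) [ 470.1 -276.5   30.2]
(270, 320) [ 470.1 -278.2   43.8]
(372, 296) [ 477.6 -316.7   23.7]
(372, 298) [ 477.7 -316.4   25.9]
(372, 302) [ 477.7 -316.    29.6]
(372, 320) [ 477.7 -314.1   44.3]
```

>>> arm_command --grip_force 45 --pt "34 1 -1 9 0" --pt "34 1 -1 9 0" --pt "8 1 -1 9 0" --pt "8 1 -1 9 0" --pt "8 1 -1 9 0" --pt "8 1 -1 9 0" --pt "8 1 -1 9 0"

```text
time_s: 4.07
position: [0.4645, -0.2992, -0.0219]
tcp_rot: [3.142, 0.0, -1.373]
contact_force: [-0.7, 3.6, 1.1]
opening: 0.0145
```

>>> arm_command --pt "8 0 0 0 0" --pt "8 0 0 -15 0" --pt "8 0 0 -45 0" --pt "8 0 0 -85 0" --pt "8 0 0 -125 0" --pt "8 0 0 -140 0" --pt "8 0 0 -140 0"

```text
time_s: 4.65
position: [0.4671, -0.3017, 0.1231]
tcp_rot: [-3.136, -0.006, -1.374]
contact_force: [0.7, 0.1, -1.2]
opening: 0.0143
```

```bash
python3 -c "
from h import *
s=snap('wrist','w5'); crop(s,220,180,420,370,4,'w5c'); 
for uv in ((320,240),(320,260),(320,280),(320,300)): print(uv,pt(s,uv).round(1))
delta(524.5+24*.0366,181+24,100,-92.1)"
```

```text
(320, 240) [ 453.9 -304.9    6.7]
(320, 260) [ 494.9 -295.9  165.5]
(320, 280) [ 495.  -295.8  184.7]
(320, 300) [ 488.3 -297.1  186.1]
pos [ 465.8 -301.   120.3] yaw -78.74 rp [-179.82   -0.22] open 0.014879847003374615 F [ 0.2  0.2 -1.7]
tool dx dy dz [-484.6 -157.3   20.3] spin 13.36
```

View pics/w5c.png

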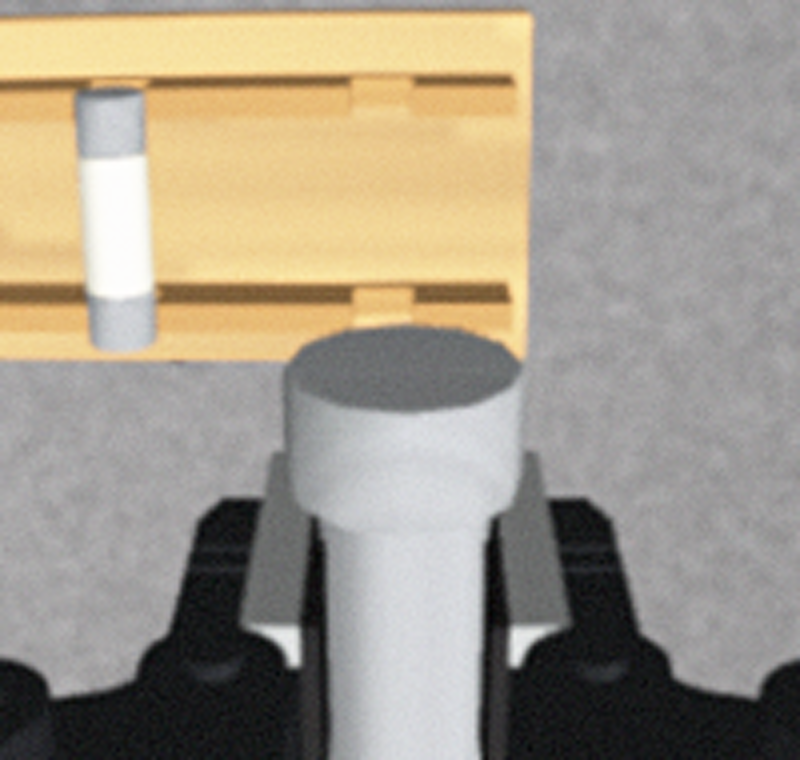

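The link is held, with its axis at reading+54 mm. Next I carry it over the base.

>>> arm_command --pt "8 -38 -12 0 2" --pt "8 -77 -25 0 4" --pt "8 -115 -37 0 6" --pt "8 -154 -50 0 8" --pt "8 -192 -62 0 10" --pt "8 -231 -75 0 12" --pt "8 -269 -87 0 13.4" --pt "8 -308 -100 0 13.4" --pt "8 -346 -112 0 13.4" --pt "8 -385 -125 0 13.4"

```text
time_s: 5.53
position: [0.5107, 0.1036, 0.1165]
tcp_rot: [3.14, -0.001, -1.608]
contact_force: [0.5, -1.1, -1.1]
opening: 0.0146
```

```bash
python3 -c "
from h import *
delta(524.5+24*.0366,181+24,100,-92.1)"
```

```text
pos [510.7 103.6 116.5] yaw -92.14 rp [ 1.7991e+02 -3.0000e-02] open 0.014626560915567108 F [ 0.5 -1.1 -1.1]
tool dx dy dz [-101.9  -10.8   16.5] spin -0.04
```

>>> arm_command --pt "8 -34 -4 0 0" --pt "8 -68 -8 0 0" --pt "8 -102 -11 0 0" --pt "8 -102 -11 0 0" --pt "8 -102 -11 0 0" --pt "8 -102 -11 0 0"

```text
time_s: 6.03
position: [0.5258, 0.2031, 0.1165]
tcp_rot: [3.139, -0.001, -1.607]
contact_force: [0.6, -0.2, -0.1]
opening: 0.0146
```

```bash
python3 -c "
from h import *
s=snap('wrist','w6'); 
delta(524.5+24*.0366,181+24,100,-92.1)"
```

```text
pos [526.1 202.4 116.8] yaw -92.17 rp [ 1.7991e+02 -6.0000e-02] open 0.014504705959692303 F [ 0.5  0.1 -0.7]
tool dx dy dz [-2.5  0.8 16.8] spin -0.07
```

View pics/w6.png

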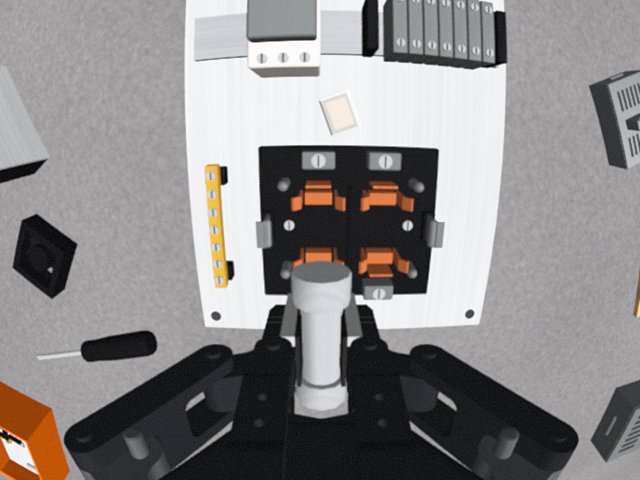

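The base is at (350,222) in the wrist view, both pockets empty. I'll refine its position from the corners and pillars.

```bash
python3 -c "
from h import *
s=load('w6'); crop(s,245,135,455,305,3.8,'w6c')
yaw=np.radians(-2.1); ex=np.array([np.cos(yaw),np.sin(yaw)]); ey=np.array([-np.sin(yaw),np.cos(yaw)]); b=np.array([524.5,181.])
for n,xy,z in [('corner',(62,70),11),('corner',(62,-70),11),('corner',(-62,-70),11),('corner',(-62,70),11)]+[('pil',(i*34,j*49.5),33) for i in(1,-1) for j in (1,-1)]+[('plate',(220,130),3),('plate',(-100,130),3),('plate',(-100,-130),3)]:
    X=b+ex*xy[0]+ey*xy[1]; u=proj(s,[X[0]/1e3,X[1]/1e3,z/1e3],True); print(n,xy,u.round(1),'crop',((u-[245,135])*3.8).round())
"
```

```text
corner (62, 70) [257.  148.7] crop [46. 52.]
corner (62, -70) [439.4 151. ] crop [739.  61.]
corner (-62, -70) [426.7 296.6] crop [691. 614.]
corner (-62, 70) [263.9 297.8] crop [ 72. 619.]
pil (34, 49.5) [281.7 189.7] crop [139. 208.]
pil (34, -49.5) [419.8 190.8] crop [664. 212.]
pil (-34, 49.5) [284.4 278.4] crop [150. 545.]
pil (-34, -49.5) [412.9 277.7] crop [638. 542.]
plate (220, 130) [187.5 -33.4] crop [-218. -640.]
plate (-100, 130) [205.  328.5] crop [-152.  735.]
plate (-100, -130) [478.2 325.9] crop [886. 725.]
```

View pics/w6c.png

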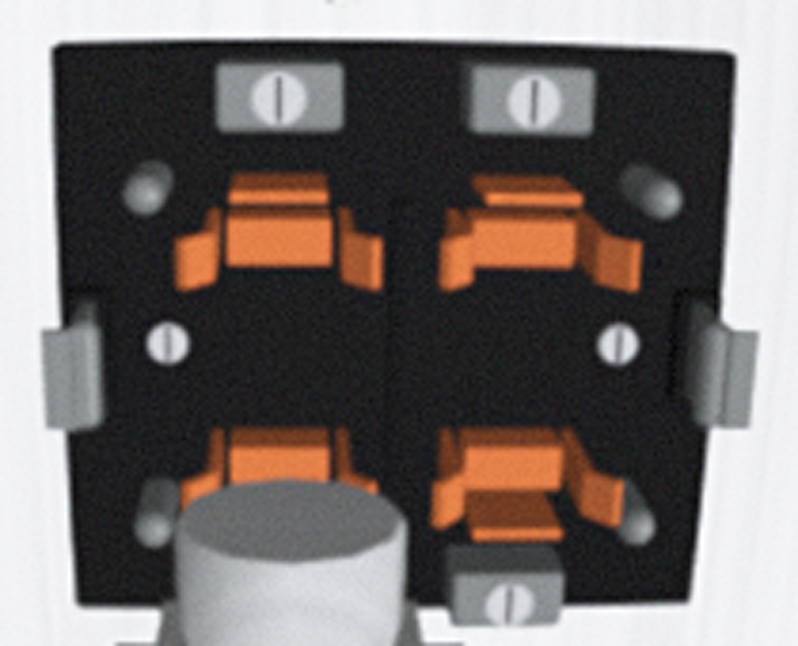

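```bash
cat >> h.py <<'E'
def fit(s,obs,fish=True):
    # obs: [(u,v),(bx,by),z] mm -> base origin, yaw
    W=np.array([onz(s,o[0],o[2]/1e3,fish)[:2]*1000 for o in obs]); M=np.array([o[1] for o in obs],float)
    Mc=M-M.mean(0);Wc=W-W.mean(0); a=np.arctan2((Mc[:,0]*Wc[:,1]-Mc[:,1]*Wc[:,0]).sum(),(Mc*Wc).sum())
    R=np.array([[np.cos(a),-np.sin(a)],[np.sin(a),np.cos(a)]]); t=W.mean(0)-R@M.mean(0)
    print('t',t.round(1),'yaw',np.degrees(a).round(2),'res',(W-(M@R.T+t)).round(1).tolist()); return t,a
E
python3 -c "
from h import *
s=load('w6'); f=lambda x,y:(245+x/3.8,135+y/3.8)
fit(s,[(f(152,187),(34,49.5),32),(f(660,193),(34,-49.5),32),(f(152,525),(-34,49.5),32),(f(637,523),(-34,-49.5),32)])
fit(s,[(f(53,45),(62,70),11),(f(737,53),(62,-70),11),(f(690,603),(-62,-70),11),(f(80,606),(-62,70),11)])
print(pt(s,(262,240)),pt(s,(438,240)))
"
```

```text
t [528.2 180.4] yaw -2.36 res [[-0.3, -1.7], [-0.0, 1.4], [-0.1, -0.2], [0.4, 0.6]]
t [526.7 180.3] yaw -2.07 res [[-0.9, -0.9], [-0.7, 1.1], [0.6, 1.2], [0.9, -1.4]]
[524.64784558 245.58789802  36.45008864] [520.24596355 115.9065705   37.49896389]
```

```bash
python3 -c "
from h import *
s=load('w6')
for uv in ((300,275),(320,268),(322,278),(340,275),(322,300),(322,340),(322,380)): print(uv,pt(s,uv).round(1))
P=s
delta(528.2,204.4,20,-92.2)"
```

```text
(300, 275) [554.3 209.3 171.9]
(320, 268) [554.1 202.3 165.5]
(322, 278) [555.  201.6 176.6]
(340, 275) [553.7 195.3 171.7]
(322, 300) [547.8 201.9 178.7]
(322, 340) [529.9 202.5 176.3]
(322, 380) [510.7 203.1 176.3]
pos [526.1 202.4 116.8] yaw -92.17 rp [ 1.7991e+02 -6.0000e-02] open 0.014504705959692303 F [ 0.5  0.1 -0.7]
tool dx dy dz [-2.  -2.1 96.8] spin 0.03
```

>>> arm_command --pt "8 -2.2 -2.6 30 0" --pt "8 -2.2 -2.6 65 0" --pt "8 -2.2 -2.6 97 0" --pt "8 -2.2 -2.6 97 0" --pt "8 -2.2 -2.6 97 0" --pt "8 -2.2 -2.6 97 0"

```text
time_s: 6.58
position: [0.5301, 0.2057, 0.0226]
tcp_rot: [-3.14, 0.0, -1.609]
contact_force: [0.5, 0.0, -0.0]
opening: 0.0144
```

```bash
python3 -c "
from h import *
s=snap('wrist','w7'); snap('scene','s7'); snap('top','t7')
delta(528.2,204.4,-18,-92.2)
for uv in ((320,268),(322,278),(322,300),(322,340),(322,380)): print(uv,pt(s,uv).round(1))
crop(s,200,150,480,360,2.8,'w7c'); crop(load('s7'),310,190,420,270,7,'s7c'); crop(load('t7'),220,190,310,280,6,'t7c')"
```

```text
pos [530.6 206.4  23.2] yaw -92.13 rp [-1.7982e+02  6.0000e-02] open 0.014455119154607426 F [-0.7  0.6 -0.4]
tool dx dy dz [ 2.   2.3 41.2] spin 0.07
(320, 268) [558.3 204.8  72. ]
(322, 278) [558.3 204.1  81.1]
(322, 300) [552.1 204.3  85.5]
(322, 340) [534.1 205.   82.6]
(322, 380) [514.4 205.7  81.9]
```

View pics/w7c.png

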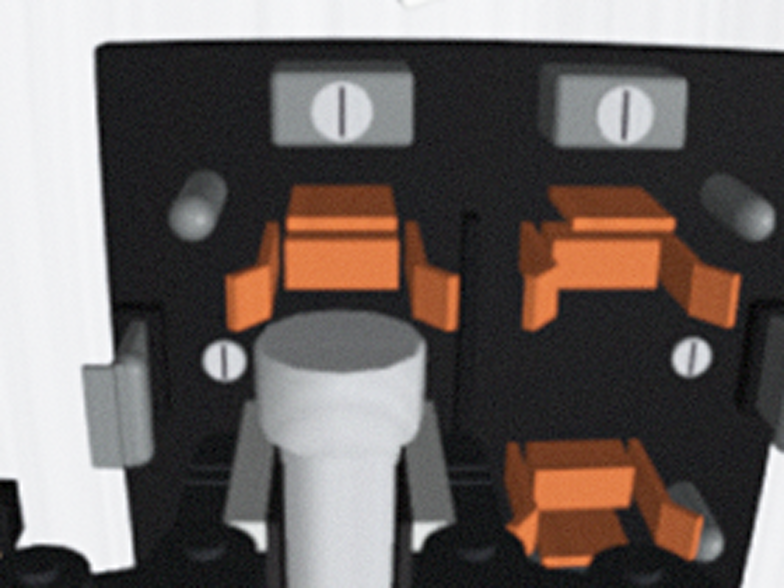

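View pics/s7c.png

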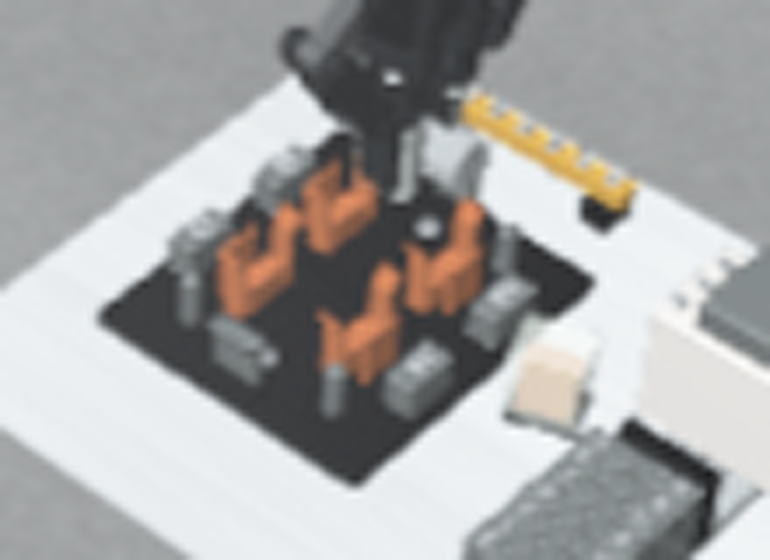

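```bash
python3 -c "
from h import *
s=load('w7'); f=lambda x,y:(200+x/2.8,150+y/2.8); g=lambda x,y:tuple(int(round(q)) for q in f(x,y))
fit(s,[(f(194,218),(34,49.5),31),(f(755,222),(34,-49.5),31),(f(708,545),(-34,-49.5),31)])
fit(s,[(f(98,47),(62,70),11),(f(800-5,54),(62,-70),11)])
for p in ((238,305),(446,310),(265,240),(420,250),(340,260),(340,224),(340,205),(110,410),(605,265),(532,300),(728,300)): print(p,pt(s,g(*p)).round(1))
"
```

```text
t [527. 181.] yaw -2.16 res [[-0.1, -0.7], [-0.4, 0.7], [0.5, 0.0]]
t [526.3 183.6] yaw -1.9 res [[-0.1, -4.3], [0.1, 4.3]]
(238, 305) [551.3 220.8  42.6]
(446, 310) [549.  187.6  42.2]
(265, 240) [555.9 217.3  23. ]
(420, 250) [554.6 190.5  27.1]
(340, 260) [551.4 204.6  21.7]
(340, 224) [561.3 204.3  32.7]
(340, 205) [562.5 204.2  24.7]
(110, 410) [530.6 245.5  37.1]
(605, 265) [548.5 156.2  21.8]
(532, 300) [550.4 173.6  42.5]
(728, 300) [548.3 139.1  41.2]
```

```bash
python3 -c "
from h import *
for i in range(3):
  delta(529,204.9,-18,-92.2); env.snapshot('top')"
```

```text
pos [530.6 206.4  23.2] yaw -92.13 rp [-1.7982e+02  6.0000e-02] open 0.014455119154607426 F [-0.7  0.6 -0.4]
tool dx dy dz [ 1.5  1.5 41.2] spin 0.07
pos [530.4 206.3  23. ] yaw -92.13 rp [-1.7983e+02  5.0000e-02] open 0.014421272968172671 F [-0.2  0.1 -0.9]
tool dx dy dz [ 1.5  1.3 41. ] spin 0.07
pos [530.1 206.3  22.6] yaw -92.12 rp [-1.7986e+02  4.0000e-02] open 0.014035046840513191 F [ 0.4 -0.1 -1.2]
tool dx dy dz [ 1.4  1.  40.6] spin 0.08
```

>>> arm_command --pt "8 0 0.3 15 0" --pt "8 0 0.3 28 0" --pt "8 0 0.3 33 0" --pt "8 0 0.3 36 0" --pt "8 0 0.3 38 0" --pt "8 0 0.3 38 0"

```text
time_s: 7.38
position: [0.5287, 0.2061, -0.0172]
tcp_rot: [3.141, -0.0, -1.607]
contact_force: [-0.3, -0.4, -1.9]
opening: 0.0145
```

```bash
python3 -c "
from h import *
s=snap('wrist','w8'); snap('scene','s8')
delta(529,204.9,-18,-92.2)
crop(s,200,150,480,360,2.8,'w8c'); crop(load('s8'),310,190,420,270,7,'s8c')"
```

```text
pos [529.  206.2 -16.6] yaw -92.1 rp [-1.7998e+02  2.0000e-02] open 0.014475312298482403 F [-0.2 -0.7 -1.9]
tool dx dy dz [ 1.3 -0.   1.4] spin 0.1
```

View pics/w8c.png

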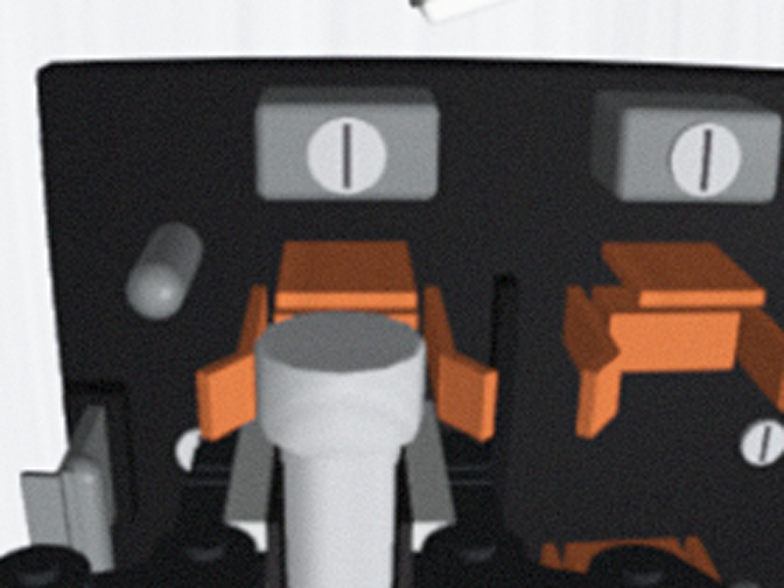

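View pics/s8c.png

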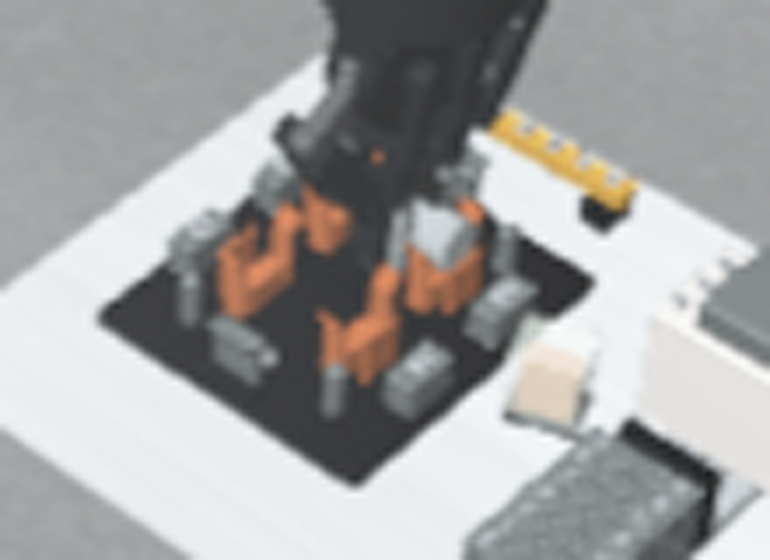

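```bash
python3 -c "
from h import *
s=load('w8')
for uv in ((320,268),(322,278),(322,300),(322,340),(322,360)): print(uv,pt(s,uv).round(1))
g=lambda x,y:(int(200+x/2.8),int(150+y/2.8))
for p in ((225,410),(470,415),(345,310),(345,270)): print(pt(s,g(*p)).round(1))"
```

```text
(320, 268) [557.  205.2  32.1]
(322, 278) [557.  204.5  41.3]
(322, 300) [550.1 204.8  44.4]
(322, 340) [533.2 205.4  43.5]
(322, 360) [524.4 205.7  43.9]
[550.3 219.6  40.7]
[548.2 188.9  40.4]
[555.4 204.1  19.9]
[562.6 203.9  23.8]
```

>>> arm_command --pt "8 0 0 1 0" --pt "30 0 0 1 0" --pt "30 0 0 1 0" --pt "30 0 0 1 0" --pt "30 0 0 -25 0" --pt "30 0 0 -65 0" --pt "30 0 0 -105 0" --pt "30 0 0 -140 0" --pt "30 0 0 -150 0" --pt "30 0 0 -150 0"

```text
time_s: 8.32
position: [0.5308, 0.2071, 0.1369]
tcp_rot: [-3.135, 0.002, -1.608]
contact_force: [0.1, 0.4, 0.4]
opening: 0.0303
```

```bash
python3 -c "
from h import *
s=snap('wrist','w9'); snap('scene','s9')
delta(442.5,-198.5,130,-78.6)
crop(s,200,150,460,340,3,'w9c'); crop(load('s9'),310,190,420,270,7,'s9c')"
```

```text
pos [528.8 205.8 132.8] yaw -92.12 rp [-1.7998e+02 -1.0000e-02] open 0.02994774566557687 F [-0.6 -0.2 -0.3]
tool dx dy dz [407.2  71.3   2.8] spin -13.52
```

View pics/w9c.png

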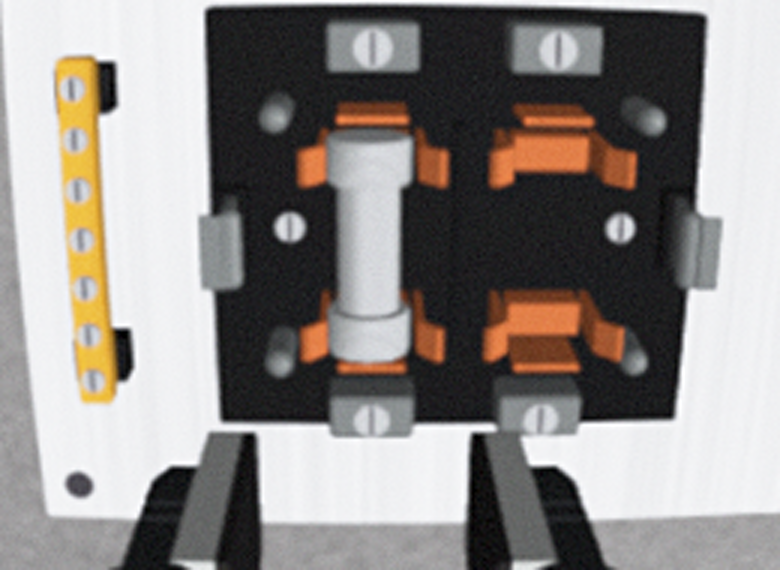

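View pics/s9c.png

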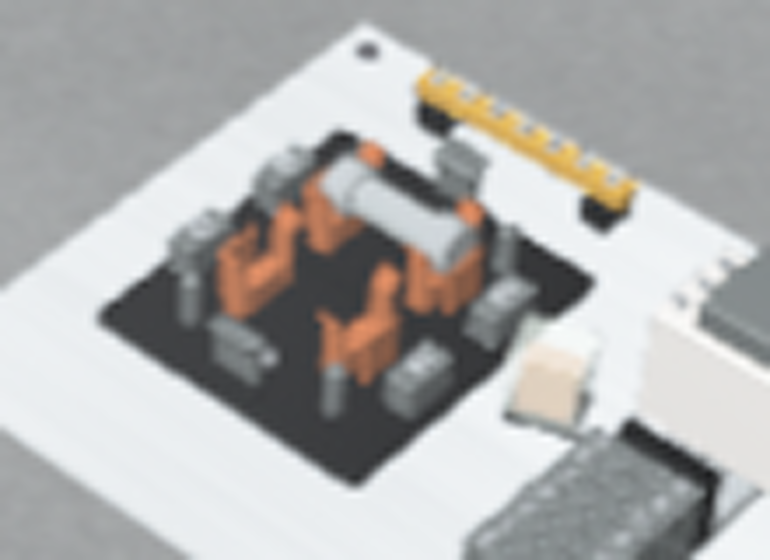

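The link lies in the neutral pocket between its stops. I'll check heights and refit the base from this clear view.

```bash
python3 -c "
from h import *
s=load('w9'); f=lambda x,y:(200+x/3,150+y/3); g=lambda x,y:tuple(int(round(q)) for q in f(x,y))
fit(s,[(f(274,115),(34,49.5),32),(f(654,121),(34,-49.5),32),(f(632,360),(-34,-49.5),32),(f(278,362),(-34,49.5),32)])
fit(s,[(f(206,8),(62,70),11),(f(705,15),(62,-70),11),(f(672,418),(-62,-70),11),(f(222,421),(-62,70),11)])
for p in ((370,145),(370,165),(370,240),(368,320),(368,345),(368,355)): print(p,pt(s,g(*p)).round(1))
"
```

```text
t [527.5 180.8] yaw -2.42 res [[-0.4, -0.5], [-0.5, 0.1], [0.8, 0.9], [0.0, -0.5]]
t [526.8 180.8] yaw -2.09 res [[-1.2, -1.4], [-1.2, 1.5], [1.3, 1.6], [1.1, -1.7]]
(370, 145) [556.8 204.4  43. ]
(370, 165) [551.8 204.6  44.3]
(370, 240) [531.6 205.2  40.7]
(368, 320) [510.6 206.   42.9]
(368, 345) [504.2 206.2  43.4]
(368, 355) [502.  206.3  44.3]
```

>>> arm_command --pt "34 40 7 0 -2" --pt "34 80 14 0 -4" --pt "34 120 21 0 -6" --pt "34 160 28 0 -8" --pt "34 200 35 0 -10" --pt "34 240 42 0 -12" --pt "34 280 49 0 -13.5" --pt "34 320 56 0 -13.5" --pt "34 360 63 0 -13.5" --pt "34 400 70 0 -13.5"

```text
time_s: 9.25
position: [0.4422, -0.1927, 0.1313]
tcp_rot: [3.139, 0.001, -1.372]
contact_force: [1.0, 0.5, -0.2]
opening: 0.0336
```

```bash
python3 -c "
from h import *
delta(443.5,-198.5,40,-78.6)"
```

```text
pos [ 442.2 -192.7  131.3] yaw -78.61 rp [1.7987e+02 8.0000e-02] open 0.03361318579174235 F [ 1.   0.5 -0.2]
tool dx dy dz [ 5.9 -0.2 91.3] spin -0.01
```

>>> arm_command --pt "34 4 0 40 0" --pt "34 4 0 75 0" --pt "34 4 0 91 0" --pt "34 4 0 91 0" --pt "34 4 0 91 0" --pt "34 4 0 91 0"

```text
time_s: 9.75
position: [0.4453, -0.1949, 0.0425]
tcp_rot: [-3.141, -0.0, -1.371]
contact_force: [0.9, 0.3, 0.2]
opening: 0.0344
```

```bash
python3 -c "
from h import *
s=snap('wrist','w10'); crop(s,150,150,420,350,2.8,'w10c')
delta(443.5,-198.5,-22,-78.6)"
```

```text
pos [ 445.8 -195.1   43.1] yaw -78.58 rp [-1.7993e+02 -5.0000e-02] open 0.033873537314632586 F [0.1 0.3 0.2]
tool dx dy dz [ 2.9  2.9 65.1] spin 0.02
```

View pics/w10c.png

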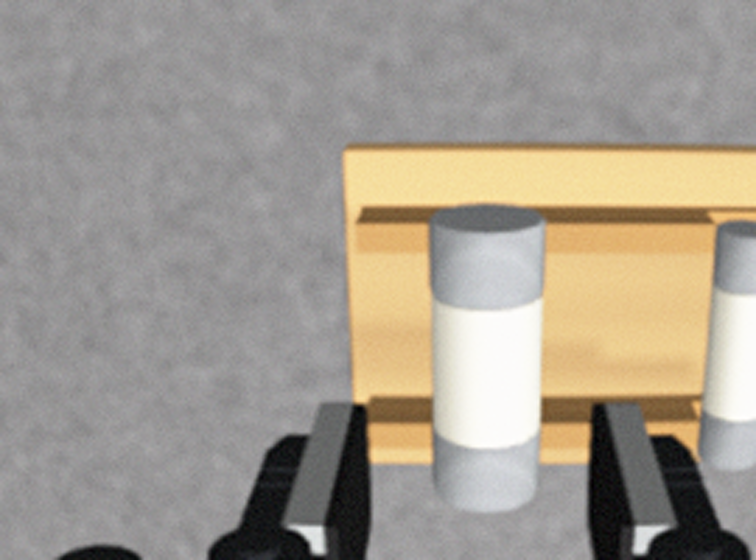

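```bash
python3 -c "
from h import *
s=load('w10'); g=lambda x,y:(int(round(150+x/2.8)),int(round(150+y/2.8)))
for p in ((488,215),(488,232),(488,300),(486,380),(486,450),(486,480),(486,500)): print(p,pt(s,g(*p)).round(1))
"
```

```text
(488, 215) [ 471.8 -191.7   31.1]
(488, 232) [ 471.2 -191.7   39.9]
(488, 300) [ 459.1 -194.2   41.1]
(486, 380) [ 443.3 -197.4   41.2]
(486, 450) [ 428.  -200.6   40. ]
(486, 480) [ 422.5 -201.7   41. ]
(486, 500) [ 417.4 -202.8   41.1]
```

>>> arm_command --grip_force 40 --pt "34 2 2.5 30 0" --pt "34 2 2.5 52 0" --pt "34 2 2.5 64.5 0" --pt "34 2 2.5 64.5 0" --pt "12 2 2.5 64.5 0" --pt "12 2 2.5 64.5 0" --pt "12 2 2.5 64.5 0" --pt "12 2 2.5 64.5 0" --pt "12 2 2.5 64.5 0"

```text
time_s: 10.55
position: [0.444, -0.1976, -0.0213]
tcp_rot: [-3.14, -0.001, -1.372]
contact_force: [-1.2, 2.4, 6.3]
opening: 0.0203
```

>>> arm_command --pt "12 0 0 -15 0" --pt "12 0 0 -50 0" --pt "12 0 0 -90 0" --pt "12 0 0 -130 0" --pt "12 0 0 -140 0" --pt "12 0 0 -140 0"

```text
time_s: 11.05
position: [0.4453, -0.1989, 0.1216]
tcp_rot: [-3.136, -0.005, -1.372]
contact_force: [0.5, -0.7, -0.8]
opening: 0.0203
```

```bash
python3 -c "
from h import *
s=snap('wrist','w11'); 
delta(527.5-.9,181-24,117,-92.2)
for uv in ((320,264),(320,268),(320,280),(320,300),(320,340),(320,380)): print(uv,pt(s,uv).round(1))"
```

```text
pos [ 443.9 -198.3  119.1] yaw -78.63 rp [-1.7984e+02 -1.6000e-01] open 0.02057697078417039 F [-0.3 -0.6 -0.8]
tool dx dy dz [-332.1 -151.1    2.1] spin 13.57
(320, 264) [ 472.9 -193.1  167.5]
(320, 268) [ 473.4 -193.   172.8]
(320, 280) [ 473.1 -193.   183. ]
(320, 300) [ 466.  -194.4  183.3]
(320, 340) [ 449.6 -197.7  182.7]
(320, 380) [ 431.2 -201.4  182.8]
```

View pics/w11.png

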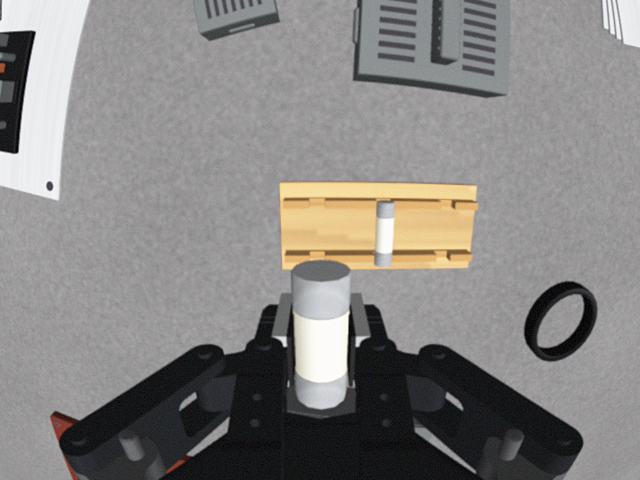

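The fuse is held level and the slim one is undisturbed. Carrying it to the base.

>>> arm_command --pt "12 -37 -17 0 2" --pt "12 -74 -34 0 4" --pt "12 -111 -50 0 6" --pt "12 -148 -67 0 8" --pt "12 -185 -84 0 10" --pt "12 -222 -101 0 12" --pt "12 -258 -118 0 13.5" --pt "12 -295 -134 0 13.5" --pt "12 -331 -151 0 13.5" --pt "12 -331 -151 0 13.5"

```text
time_s: 11.93
position: [0.5244, 0.1658, 0.1161]
tcp_rot: [3.14, 0.005, -1.599]
contact_force: [-1.0, 1.2, -0.3]
opening: 0.02
```

>>> arm_command --pt "12 0 0 35 0" --pt "12 0 0 70 0" --pt "12 0 0 95 0" --pt "12 0 0 95 0" --pt "12 0 0 95 0" --pt "12 0 0 95 0" --pt "12 0 0 95 0"

```text
time_s: 12.52
position: [0.5267, 0.1572, 0.0242]
tcp_rot: [-3.139, 0.001, -1.608]
contact_force: [-0.0, 0.1, 0.6]
opening: 0.0201
```

```bash
python3 -c "
from h import *
s=snap('wrist','w12'); crop(s,180,130,450,330,2.9,'w12c')
delta(527.1,157,-18,-92.2)
for uv in ((320,264),(320,268),(320,280),(320,300),(320,340),(320,380)): print(uv,pt(s,uv).round(1))"
```

```text
pos [526.7 157.2  24.2] yaw -92.12 rp [-1.7985e+02  4.0000e-02] open 0.020269303421132957 F [1.  0.1 0. ]
tool dx dy dz [ 0.1 -0.4 42.2] spin 0.08
(320, 264) [555.3 156.3  70.7]
(320, 268) [555.4 156.3  74.9]
(320, 280) [555.5 156.3  85.7]
(320, 300) [548.7 156.5  87.2]
(320, 340) [531.9 157.1  86.2]
(320, 380) [513.5 157.8  86.5]
```

View pics/w12c.png

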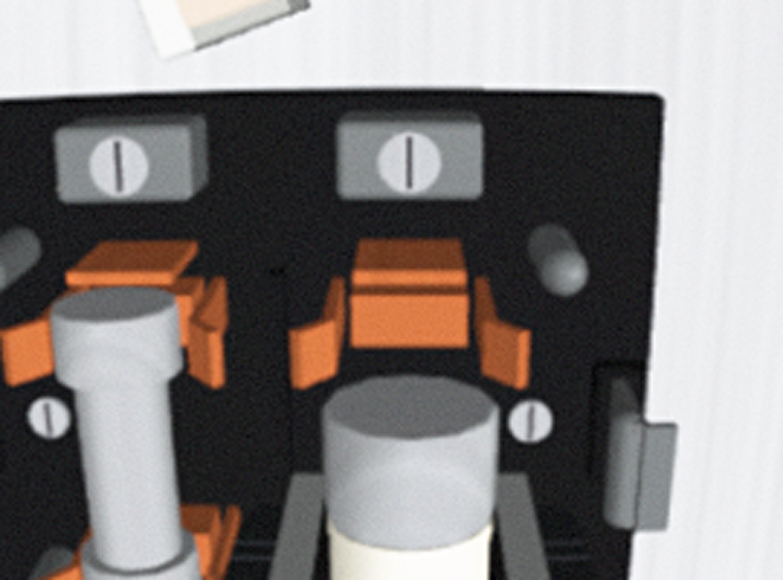

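```bash
python3 -c "
from h import *
s=load('w12'); g=lambda x,y:(int(round(180+x/2.9)),int(round(130+y/2.9)))
for p in ((305,355),(517,355),(410,320),(410,282),(410,265),(115,305),(120,325),(120,360)): print(p,pt(s,g(*p)).round(1))
"
```

```text
(305, 355) [549.7 172.5  40.1]
(517, 355) [549.5 139.5  42.8]
(410, 320) [549.2 156.1  22.3]
(410, 282) [558.7 155.8  32.1]
(410, 265) [560.5 155.7  27.9]
(115, 305) [557.7 203.4  35.8]
(120, 325) [556.7 201.1  43.5]
(120, 360) [550.3 202.3  41.7]
```

>>> arm_command --pt "12 0.4 -1.2 15 0" --pt "12 0.4 -1.2 28 0" --pt "12 0.4 -1.2 34 0" --pt "12 0.4 -1.2 38 0" --pt "12 0.4 -1.2 40 0" --pt "12 0.4 -1.2 40 0"

```text
time_s: 13.07
position: [0.5265, 0.1564, -0.0177]
tcp_rot: [3.141, -0.0, -1.607]
contact_force: [-0.5, 1.0, -0.2]
opening: 0.0201
```

```bash
python3 -c "
from h import *
s=snap('wrist','w13'); crop(s,180,130,450,330,2.9,'w13c')
delta(527.1,157,-18,-92.2)
for uv in ((320,280),(320,300),(320,340),(320,380)): print(uv,pt(s,uv).round(1))"
```

```text
pos [526.7 156.4 -17.3] yaw -92.1 rp [180.   0.] open 0.020207975946992685 F [-0.3 -0.6 -0.5]
tool dx dy dz [-0.6 -0.4  0.7] spin 0.1
(320, 280) [554.9 155.5  42.7]
(320, 300) [548.3 155.7  44.6]
(320, 340) [532.2 156.3  44.7]
(320, 380) [512.4 157.1  43.4]
```

View pics/w13c.png

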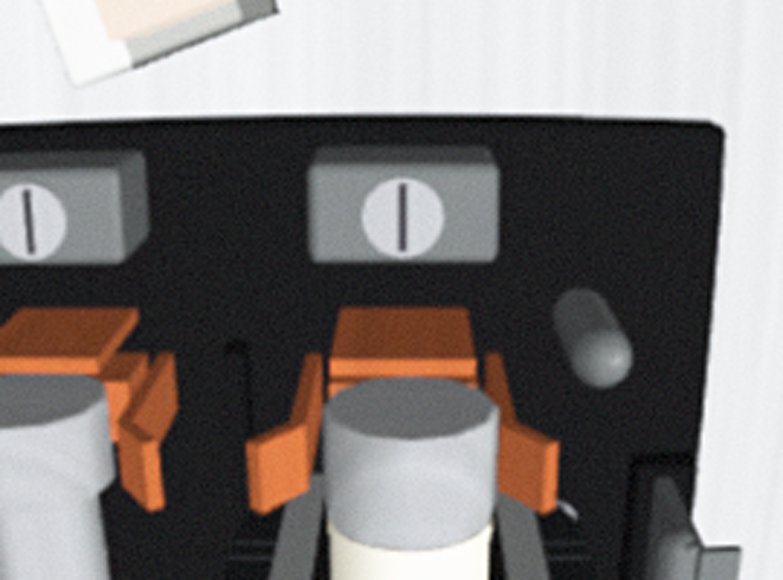

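>>> arm_command --pt "12 0 0 1 0" --pt "32 0 0 1 0" --pt "32 0 0 1 0" --pt "32 0 0 1 0" --pt "32 0 0 -25 0" --pt "32 0 0 -65 0" --pt "32 0 0 -105 0" --pt "32 0 0 -145 0" --pt "32 0 0 -165 0" --pt "32 0 0 -165 0"

```text
time_s: 13.95
position: [0.5294, 0.1576, 0.1532]
tcp_rot: [-3.133, 0.002, -1.607]
contact_force: [1.0, -0.7, -0.4]
opening: 0.0317
```

```bash
python3 -c "
from h import *
s=snap('wrist','w14'); crop(s,180,130,450,330,2.9,'w14c')
delta(614,-262,150,-81.4)"
```

```text
pos [528.3 156.9 150.4] yaw -92.12 rp [-1.7971e+02  5.0000e-02] open 0.0320041760248304 F [-0.2 -0.2 -1.3]
tool dx dy dz [ 4.155e+02 -1.011e+02  4.000e-01] spin -10.72
```

View pics/w14c.png

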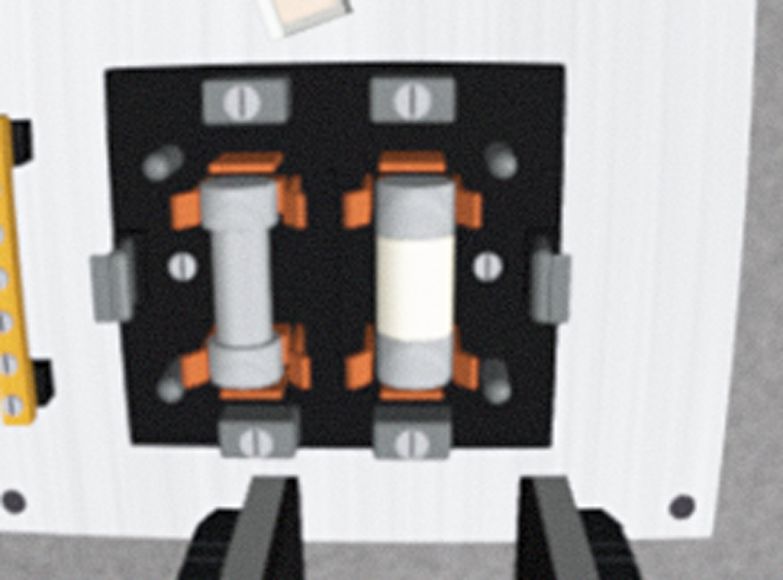

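Both parts are seated (link at crop (243,285), fuse at (415,285)). Now I'll locate the cover.

```bash
python3 -c "
from h import *
s=load('w14'); f=lambda x,y:(180+x/2.9,130+y/2.9); g=lambda x,y:tuple(int(round(q)) for q in f(x,y))
fit(s,[(f(157,167),(34,49.5),32),(f(505,165),(34,-49.5),32),(f(500,388),(-34,-49.5),32),(f(170,390),(-34,49.5),32)])
fit(s,[(f(106,70),(62,70),11),(f(565,67),(62,-70),11),(f(551,447),(-62,-70),11),(f(131,447),(-62,70),11)])
for p in ((243,195),(243,375),(415,195),(415,375),(415,290)): print(p,pt(s,g(*p)).round(1))
t=load('top0'); fc=lambda x,y:(345+x/6,175+y/6)
print('top corners',[onz(t,fc(*p),.04)[:2].round(4).tolist() for p in ((410,100),(672,78),(706,270),(435,295))])
print('fin top',[onz(t,fc(*p),.064)[:2].round(4).tolist() for p in ((545,108),(580,105),(567,247),(600,240))])
P=depthpts(t)[180:235,408:470].reshape(-1,3); m=(P[:,2]>.055)&(P[:,2]<.072); print(P[m].mean(0),m.sum(), cv2.minAreaRect((P[m,:2]*1000).astype(np.float32)))
"
```

```text
t [527.2 179.8] yaw -1.92 res [[-0.4, -0.6], [-0.7, 0.3], [0.9, 0.3], [0.2, -0.1]]
t [526.2 180.1] yaw -2.1 res [[-0.8, -1.5], [-1.2, 1.4], [1.5, 1.2], [0.5, -1.0]]
(243, 195) [555.1 201.4  42.3]
(243, 375) [504.  205.1  44.4]
(415, 195) [553.5 154.9  43.7]
(415, 375) [502.3 156.7  44.3]
(415, 290) [526.7 155.8  43.8]
top corners [[0.6451, -0.1926], [0.6576, -0.3007], [0.5771, -0.3136], [0.5635, -0.2028]]
fin top [[0.6368, -0.2426], [0.6385, -0.2568], [0.5797, -0.2511], [0.583, -0.2643]]
[ 0.61133533 -0.25073555  0.06272939] 151 ((611.74462890625, -251.9700469970703), (55.879364013671875, 17.16908836364746), 9.981873512268066)
```

>>> arm_command --pt "40 40 -8 0 -2" --pt "40 80 -16 0 -4" --pt "40 120 -24 0 -6" --pt "40 160 -32 0 -8" --pt "40 200 -40 0 -10" --pt "40 240 -48 0 -10" --pt "40 280 -56 0 -10" --pt "40 320 -64 0 -10" --pt "40 360 -72 0 -10" --pt "40 400 -80 0 -10"

```text
time_s: 14.83
position: [0.5911, -0.2482, 0.1458]
tcp_rot: [3.14, 0.001, -1.433]
contact_force: [1.1, 0.1, 0.8]
opening: 0.0398
```

>>> arm_command --pt "40 5 0 0 0" --pt "40 5 0 0 0" --pt "40 5 0 0 0"

```text
time_s: 15.08
position: [0.5919, -0.2508, 0.1458]
tcp_rot: [3.14, 0.002, -1.434]
contact_force: [-0.2, 0.5, -0.8]
opening: 0.0402
```

```bash
python3 -c "
from h import *
s=snap('wrist','w15')
delta(612.5,-253,70,-82)"
```

```text
pos [ 592.3 -249.7  146.3] yaw -82.03 rp [1.7993e+02 1.0000e-01] open 0.04005312593087831 F [0.4 0.2 0. ]
tool dx dy dz [  6.1 -19.5  76.3] spin -0.03
```

View pics/w15.png

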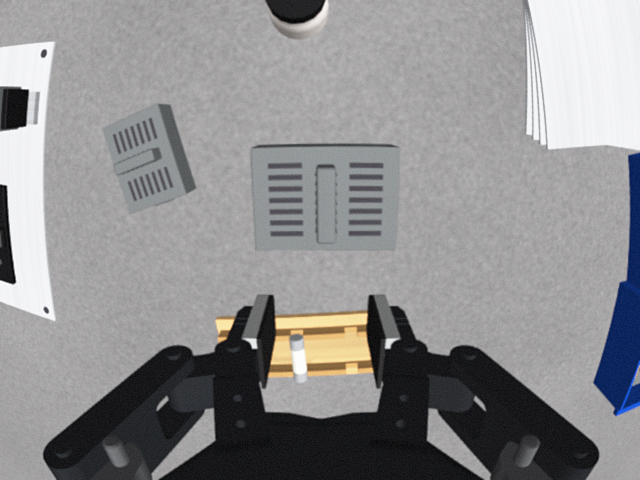

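```bash
python3 -c "
from h import *
s=load('w15'); crop(s,240,135,410,260,4.6,'w15c')
fit(s,[((251,148),(41.5,57),40),((399.5,147.5),(41.5,-57),40),((396,250),(-41.5,-57),40),((256,250),(-41.5,57),40)])
fit(s,[((317,167),(28,7),64),((335,167),(28,-7),64),((335,243.5),(-28,-7),64),((317,243.5),(-28,7),64)])
for uv in ((326,180),(326,230),(268,155),(390,155),(290,220)): print(pt(s,uv).round(1))
"
```

```text
t [ 613.7 -252. ] yaw 8.2 res [[-0.4, -0.5], [-0.6, 0.8], [0.2, 0.1], [0.8, -0.4]]
t [ 614.1 -251.7] yaw 8.08 res [[-0.0, -0.8], [-0.3, 0.8], [0.1, 0.5], [0.2, -0.4]]
[ 632.5 -249.1   62.9]
[ 596.6 -254.2   63.5]
[ 642.4 -203.7   39.4]
[ 655.4 -295.5   39.4]
[ 594.  -226.5   39.9]
```

View pics/w15c.png

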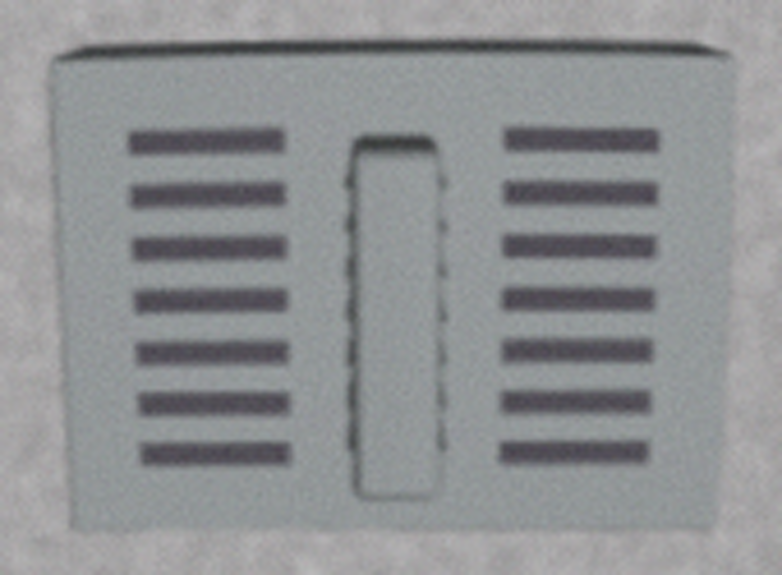

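Cover measured at (613.9,−251.9), yaw 8.1°, 83×114 top and fin top at 63–64 mm, so it is the middle one. Descending to the fin.

```bash
python3 -c "
from h import *
delta(613.9,-251.9,30,-81.9)"
```

```text
pos [ 592.3 -249.7  146.3] yaw -82.03 rp [1.7993e+02 1.0000e-01] open 0.04005312593087831 F [0.4 0.2 0. ]
tool dx dy dz [  5.2 -21.1 116.3] spin -0.13
```

>>> arm_command --grip_force 70 --pt "34 5 -21 35 0" --pt "34 5 -21 75 0" --pt "34 5 -21 110 0" --pt "34 5 -21 116 0" --pt "34 5 -21 116 0" --pt "34 5 -21 116 0"

```text
time_s: 15.63
position: [0.615, -0.2523, 0.0332]
tcp_rot: [-3.14, -0.0, -1.432]
contact_force: [0.4, -0.0, 1.2]
opening: 0.0339
```

```bash
python3 -c "
from h import *
s=snap('wrist','w16'); crop(s,200,180,440,380,3.3,'w16c')
delta(613.9,-251.9,6,-81.9)"
```

```text
pos [ 615.7 -252.9   34.2] yaw -82.05 rp [-1.7983e+02 -8.0000e-02] open 0.03367363300137567 F [ 0.7 -0.4  1. ]
tool dx dy dz [-1.3  1.7 28.2] spin -0.15
```

View pics/w16c.png

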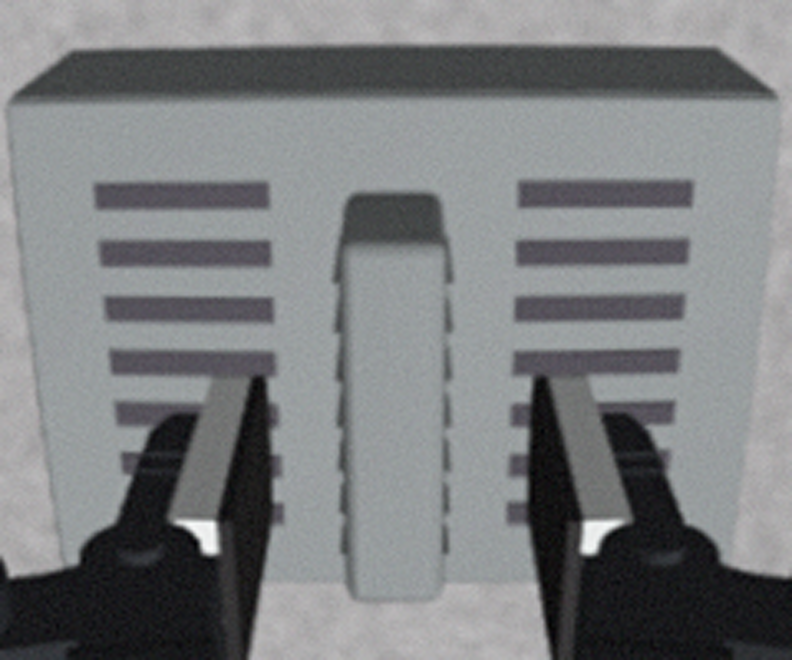

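```bash
python3 -c "
from h import *
s=load('w16'); g=lambda x,y:(int(round(200+x/3.3)),int(round(180+y/3.3)))
for p in ((394,225),(394,250),(394,580),(394,590),(240,390),(565,390),(240,410),(565,410)): print(p,pt(s,g(*p)).round(1))
fit(s,[((200+344/3.3,180+243/3.3),(28,7),64),((200+444/3.3,180+243/3.3),(28,-7),64),((200+442/3.3,180+598/3.3),(-28,-7),64),((200+347/3.3,180+598/3.3),(-28,7),64)])
"
```

```text
(394, 225) [ 641.7 -248.1   56.8]
(394, 250) [ 640.3 -248.3   62.8]
(394, 580) [ 590.8 -255.2   63.7]
(394, 590) [ 587.7 -255.6   61.8]
(240, 390) [ 623.6 -231.8   73.7]
(565, 390) [ 629.9 -270.9   75.3]
(240, 410) [ 624.1 -232.5   79.6]
(565, 410) [ 629.5 -270.4   79.9]
t [ 614.9 -252.1] yaw 8.0 res [[-0.7, -0.9], [-0.9, 0.6], [0.8, 0.3], [0.8, -0.1]]
```

>>> arm_command --grip_force 70 --pt "34 -0.8 1 14 -0.1" --pt "34 -0.8 1 25 -0.1" --pt "34 -0.8 1 28 -0.1" --pt "34 -0.8 1 28 -0.1" --pt "5 -0.8 1 28 -0.1" --pt "5 -0.8 1 28 -0.1" --pt "5 -0.8 1 28 -0.1" --pt "5 -0.8 1 28 -0.1" --pt "5 -0.8 1 28 -0.1"

```text
time_s: 16.43
position: [0.6158, -0.2524, 0.0073]
tcp_rot: [-3.136, -0.002, -1.431]
contact_force: [-3.4, 4.4, 20.6]
opening: 0.0127
```

```bash
python3 -c "
from h import *
s=snap('wrist','w17'); crop(s,200,180,440,380,3.3,'w17c')
delta(613.9,-251.9,6,-81.9)"
```

```text
pos [ 615.9 -252.4    7.3] yaw -81.98 rp [-1.7969e+02 -1.2000e-01] open 0.012723454454597601 F [-2.7  3.  20.7]
tool dx dy dz [-0.8  1.9  1.3] spin -0.08
```

View pics/w17c.png

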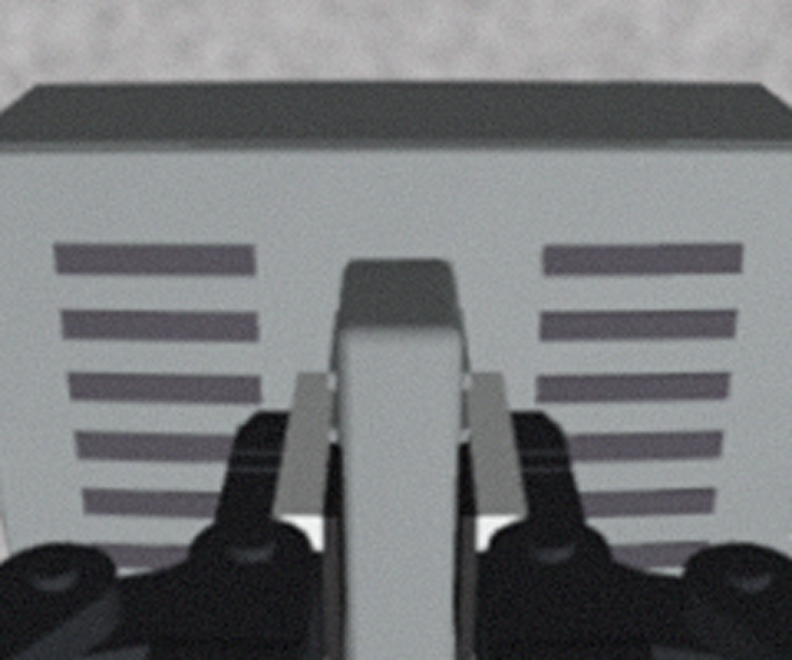

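Gripped, with the tips resting on the cover's top. Lifting and carrying it to the base.

>>> arm_command --grip_force 90 --pt "5 0 0 -6 0" --pt "5 0 0 -20 0" --pt "5 0 0 -50 0" --pt "5 0 0 -85 0" --pt "5 0 0 -110 0" --pt "5 0 0 -120 0" --pt "5 0 0 -120 0" --pt "5 0 0 -120 0"

```text
time_s: 17.15
position: [0.6127, -0.2528, 0.1231]
tcp_rot: [3.141, -0.0, -1.432]
contact_force: [-1.2, -0.2, -2.3]
opening: 0.0126
```

```bash
python3 -c "
from h import *
s=snap('wrist','w18')
delta(527.5,181,120,-92.1)
for uv in ((320,285),(320,300),(280,250),(360,250)): print(uv,pt(s,uv).round(1))"
```

```text
pos [ 612.  -252.5  121.9] yaw -82.01 rp [1.7988e+02 6.0000e-02] open 0.012360222509067226 F [-0.1 -0.9 -1.1]
tool dx dy dz [-441.1   23.4    1.9] spin 10.09
(320, 285) [ 636.3 -249.4  177.5]
(320, 300) [ 631.2 -250.1  179.3]
(280, 250) [ 639.  -232.4  154.5]
(360, 250) [ 643.7 -264.9  154.8]
```

View pics/w18.png

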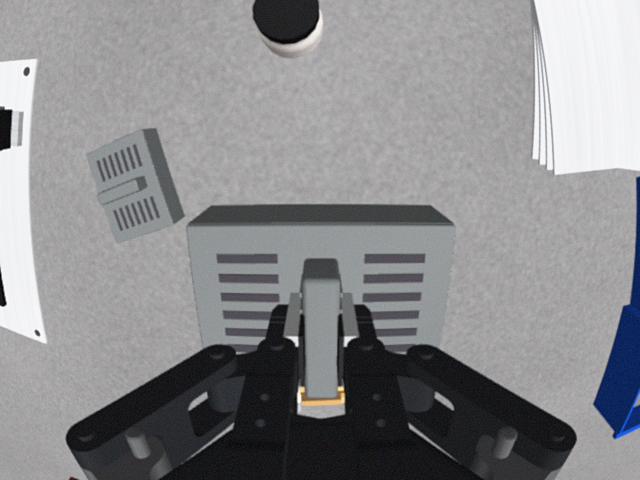

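```bash
python3 -c "
from h import *
s=load('w18'); crop(s,180,195,460,330,2.8,'w18c')
print(env.get_state()['position'])
h=114.8
t,a=fit(s,[((188.5,225.5),(41.5,57),40+h),((454.5,223.5),(41.5,-57),40+h)])
t,a=fit(s,[((303,278),(28,7),64+h),((339.5,278),(28,-7),64+h)])
"
```

```text
[ 0.61200404 -0.25252929  0.12188698]
t [ 611.5 -253.9] yaw 8.45 res [[0.2, -1.5], [-0.2, 1.5]]
t [ 611.9 -253.3] yaw 7.99 res [[0.1, -0.6], [-0.1, 0.6]]
```

View pics/w18c.png

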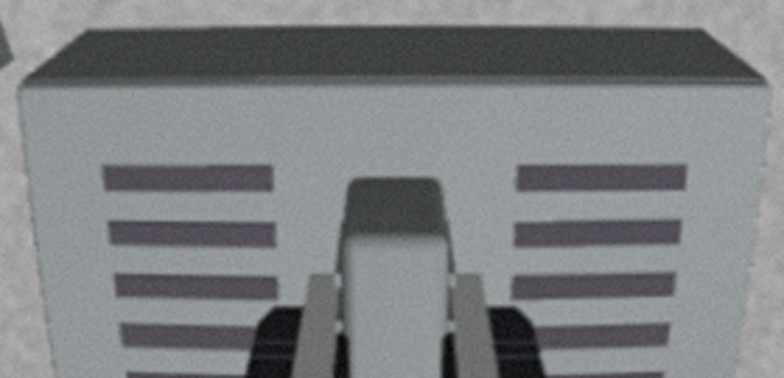

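>>> arm_command --pt "5 -36 2 0 1" --pt "5 -73 4 0 3" --pt "5 -110 6 0 5" --pt "5 -147 8 0 7" --pt "5 -184 10 0 9" --pt "5 -220 12 0 10.1" --pt "5 -257 14 0 10.1" --pt "5 -294 16 0 10.1" --pt "5 -330 18 0 10.1" --pt "5 -367 20 0 10.1"

```text
time_s: 18.03
position: [0.5402, 0.109, 0.1215]
tcp_rot: [3.138, -0.001, -1.608]
contact_force: [1.4, 0.5, -0.6]
opening: 0.0122
```

```bash
python3 -c "
from h import *
delta(527.2,180.6,120,-92.1)"
```

```text
pos [540.2 109.  121.5] yaw -92.12 rp [ 1.7982e+02 -4.0000e-02] open 0.012213521441968054 F [ 1.4  0.5 -0.6]
tool dx dy dz [-71.1  15.7   1.5] spin -0.02
```

>>> arm_command --pt "5 -24 5 0 0" --pt "5 -48 10 10 0" --pt "5 -70 15 25 0" --pt "5 -70 15 40 0" --pt "5 -70 15 40 0" --pt "5 -70 15 40 0" --pt "5 -70 15 40 0" --pt "5 -70 15 40 0"

```text
time_s: 18.7
position: [0.5303, 0.1775, 0.084]
tcp_rot: [-3.141, -0.0, -1.609]
contact_force: [-1.1, -0.9, -1.5]
opening: 0.0121
```

```bash
python3 -c "
from h import *
s=snap('wrist','w19'); snap('top','t19'); snap('scene','s19'); crop(s,160,120,480,360,2.5,'w19c')
crop(load('s19'),290,180,430,280,5.7,'s19c'); crop(load('t19'),200,180,330,290,6,'t19c')
delta(527.2,180.6,80,-92.1)"
```

```text
pos [530.3 178.   84.1] yaw -92.17 rp [-1.7995e+02  1.0000e-02] open 0.012325020316567984 F [ 0.9 -0.1 -0.1]
tool dx dy dz [-2.5  3.2  4.1] spin -0.07
```

View pics/w19c.png

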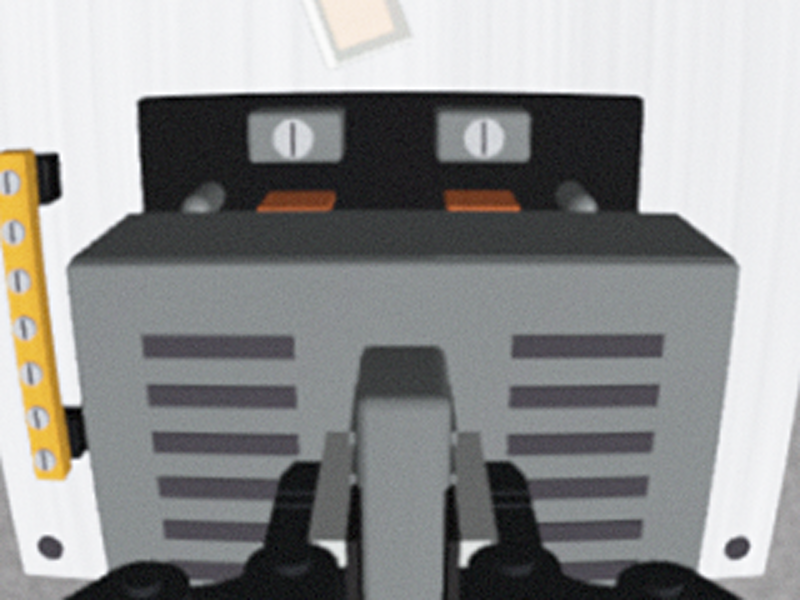

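View pics/s19c.png

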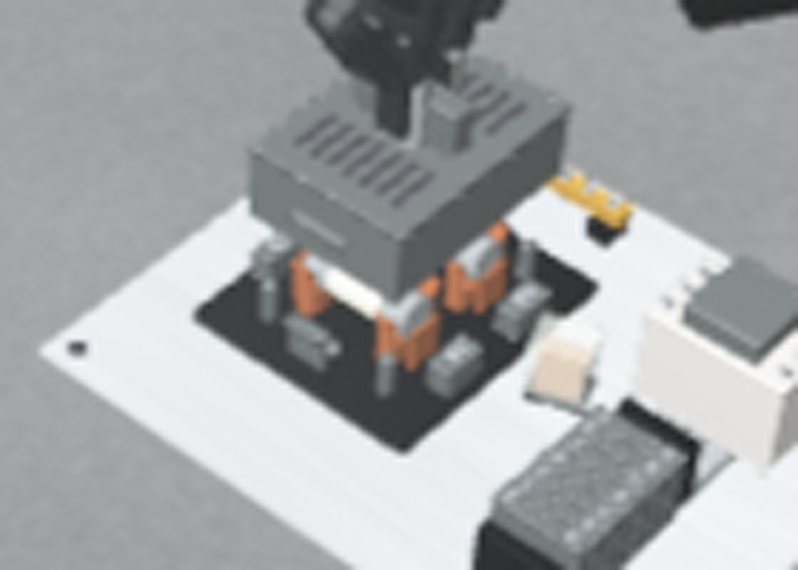

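View pics/t19c.png

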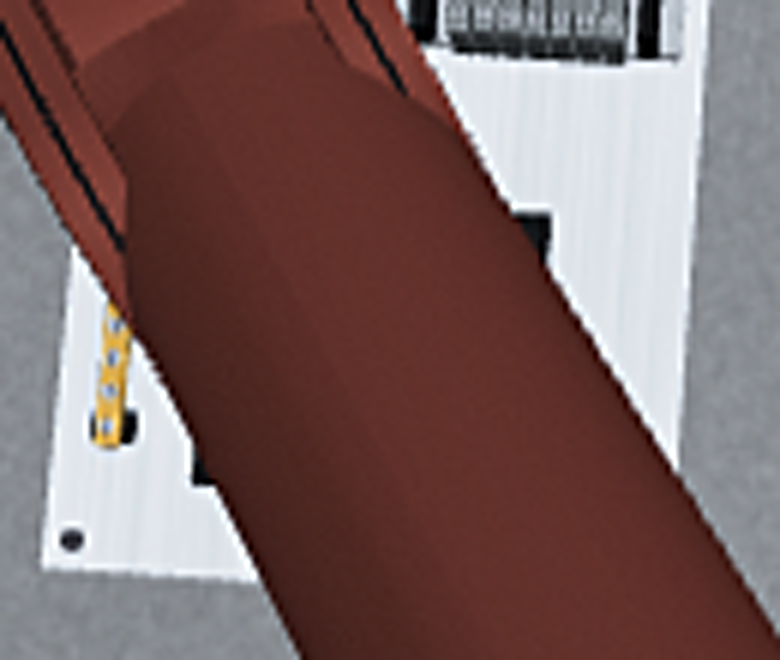

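```bash
python3 -c "
from h import *
s=load('w19'); f=lambda x,y:(160+x/2.5,120+y/2.5); g=lambda x,y:tuple(int(round(q)) for q in f(x,y))
print([pt(s,g(*p)).round(1).tolist() for p in ((100,290),(700,290),(405,300),(405,420))])
h=pt(s,g(405,300))[2]-40
fit(s,[(f(69,265),(41.5,57),40+h),(f(738,264),(41.5,-57),40+h)])
fit(s,[(f(359,397),(28,7),64+h),(f(454,397),(28,-7),64+h)])
fit(s,[(f(139,100),(62,70),11),(f(641,98),(62,-70),11)])
fit(s,[(f(24,575),(-100,130),3),(f(766,575),(-100,-130),3)])
fit(s,[(f(139,100),(62,70),11),(f(641,98),(62,-70),11),(f(24,575),(-100,130),3),(f(766,575),(-100,-130),3)])
# bottom rim far edge
fit(s,[(f(130,213),(41.5,57),h),(f(678,213),(41.5,-57),h)])
"
```

```text
[[567.3, 226.6, 115.5], [563.3, 126.1, 115.0], [563.3, 175.6, 114.6], [553.3, 176.1, 139.2]]
t [528.1 177.1] yaw -2.09 res [[-0.0, -0.7], [0.0, 0.7]]
t [528.6 176.8] yaw -2.21 res [[-0.0, -0.3], [0.0, 0.3]]
t [525.7 180.7] yaw -2.05 res [[-0.1, -1.6], [0.1, 1.6]]
t [525.9 180.3] yaw -2.09 res [[0.0, 0.7], [-0.0, -0.7]]
t [525.8 180.6] yaw -2.02 res [[-0.1, -1.5], [-0.1, 1.8], [0.3, 0.5], [-0.1, -0.8]]
t [528.1 177. ] yaw -2.17 res [[0.0, 0.2], [-0.0, -0.2]]
```

>>> arm_command --pt "5 -3.5 1.5 10 0" --pt "5 -3.5 1.5 20 0" --pt "5 -3.5 1.5 30 0" --pt "5 -3.5 1.5 30 0" --pt "5 -3.5 1.5 30 0" --pt "5 -3.5 1.5 30 0"

```text
time_s: 19.35
position: [0.5283, 0.1821, 0.0534]
tcp_rot: [3.141, 0.0, -1.607]
contact_force: [0.7, 0.3, -0.7]
opening: 0.0122
```

```bash
python3 -c "
from h import *
s=snap('wrist','w20'); snap('scene','s20'); crop(s,160,120,480,360,2.5,'w20c')
crop(load('s20'),290,180,430,280,5.7,'s20c')
delta(527.2,180.6,50,-92.1)"
```

```text
pos [528.7 182.2  53.9] yaw -92.11 rp [-1.7997e+02  2.0000e-02] open 0.01243124009590042 F [ 0.2  0.2 -0.6]
tool dx dy dz [1.6 1.4 3.9] spin -0.01
```

View pics/w20c.png

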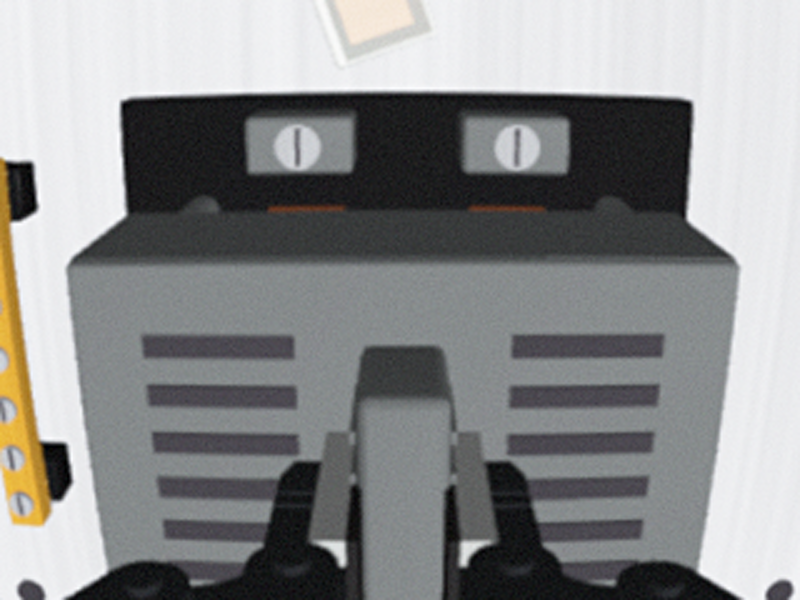

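View pics/s20c.png

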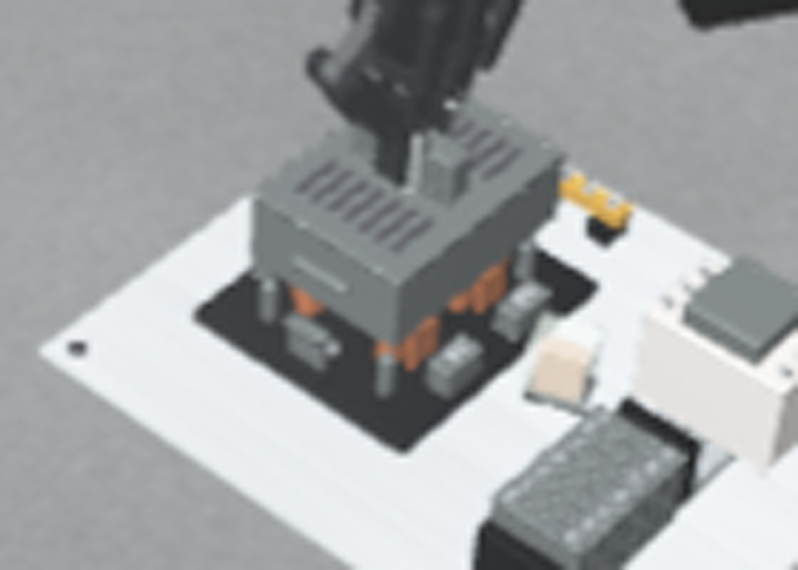

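```bash
python3 -c "
from h import *
s=load('w20'); f=lambda x,y:(160+x/2.5,120+y/2.5); g=lambda x,y:tuple(int(round(q)) for q in f(x,y))
h=pt(s,g(405,300))[2]-40; print(h)
fit(s,[(f(69,265),(41.5,57),40+h),(f(738,264),(41.5,-57),40+h)])
fit(s,[(f(359,397),(28,7),64+h),(f(454,397),(28,-7),64+h)])
fit(s,[(f(128,214),(41.5,57),h),(f(683,212.5),(41.5,-57),h)])
fit(s,[(f(122,102),(62,70),11),(f(692,100),(62,-70),11)])
for n,p in (('pillar apex',(205,196)),('p2',(611,197))): print(n,onz(s,f(*p),.030,True)*1000)
# terminal screws symmetric? y
for p in ((298,147),(517,147)): print(pt(s,g(*p)).round(1))
"
```

```text
45.236605825276484
t [526.5 181.7] yaw -1.99 res [[-0.0, -1.1], [0.0, 1.1]]
t [527.2 181.4] yaw -2.11 res [[-0.0, -0.4], [0.0, 0.4]]
t [526.3 181.1] yaw -1.9 res [[0.0, 0.6], [-0.0, -0.6]]
t [526.1 180.4] yaw -1.82 res [[-0.0, -1.5], [0.0, 1.5]]
pillar apex [569.61393794 223.86688328  30.        ]
p2 [566.18866591 134.31384324  30.        ]
[579.1 202.8  28.3]
[577.3 154.9  27.9]
```

>>> arm_command --pt "5 0.7 -0.3 5 0" --pt "5 0.7 -0.3 10 0" --pt "5 0.7 -0.3 14 0" --pt "5 0.7 -0.3 18 0" --pt "5 0.7 -0.3 20 0" --pt "5 0.7 -0.3 20 0" --pt "5 0.7 -0.3 20 0"

```text
time_s: 20.03
position: [0.5285, 0.1814, 0.0334]
tcp_rot: [3.141, 0.0, -1.607]
contact_force: [-0.7, 0.2, -0.6]
opening: 0.0125
```

```bash
python3 -c "
from h import *
s=snap('wrist','w21'); snap('scene','s21'); crop(s,160,120,480,360,2.5,'w21c')
crop(load('s21'),290,180,430,280,5.7,'s21c')
delta(527.2,180.6,18,-92.1)
f=lambda x,y:(160+x/2.5,120+y/2.5); g=lambda x,y:tuple(int(round(q)) for q in f(x,y))
print([pt(s,g(*p)).round(1).tolist() for p in ((100,290),(700,290),(405,300),(405,420))])"
```

```text
pos [528.8 181.4  33.7] yaw -92.1 rp [-1.7999e+02  1.0000e-02] open 0.012434814223513935 F [ 0.1 -0.9 -0.2]
tool dx dy dz [ 0.9  1.5 15.7] spin -0.0
[[565.3, 230.6, 64.5], [561.9, 130.2, 65.3], [561.6, 179.5, 64.0], [552.1, 180.0, 89.8]]
```

View pics/w21c.png

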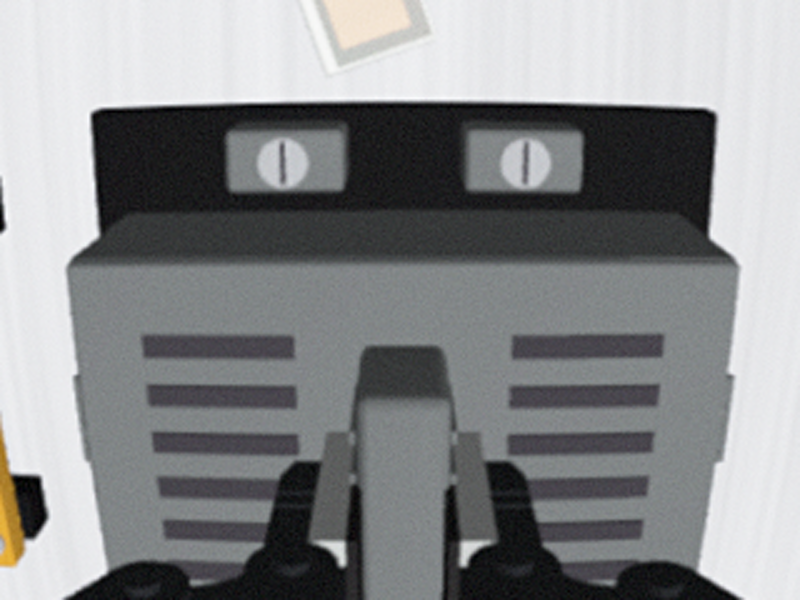

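View pics/s21c.png

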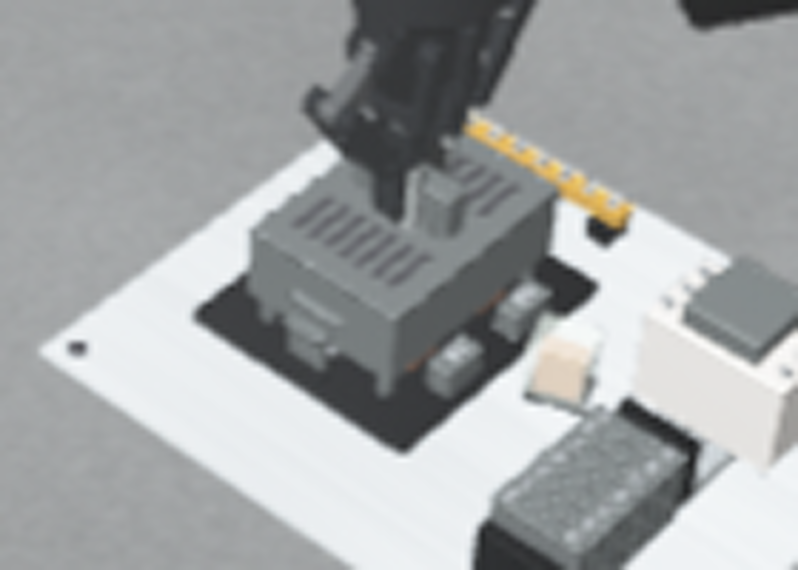

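No force, and the pillars are inside the cover with the latches symmetric. Pressing down gradually.

>>> arm_command --pt "5 0 0 3 0" --pt "5 0 0 5 0" --pt "5 0 0 6 0" --pt "5 0 0 6 0"

```text
time_s: 20.47
position: [0.529, 0.1816, 0.0281]
tcp_rot: [-3.141, 0.0, -1.607]
contact_force: [-1.5, -1.1, 5.6]
opening: 0.0124
```

>>> arm_command --pt "5 0 0 1 0" --pt "5 0 0 2 0" --pt "5 0 0 2 0"

```text
time_s: 20.72
position: [0.5295, 0.1817, 0.0268]
tcp_rot: [-3.14, 0.0, -1.608]
contact_force: [-1.6, -1.1, 9.7]
opening: 0.0124
```

>>> arm_command --pt "5 0 0 1 0" --pt "5 0 0 2 0" --pt "5 0 0 2 0"

```text
time_s: 20.97
position: [0.5293, 0.1815, 0.0244]
tcp_rot: [-3.14, 0.0, -1.608]
contact_force: [-1.6, -1.8, 7.1]
opening: 0.0122
```

>>> arm_command --pt "5 0 0 1 0" --pt "5 0 0 2 0" --pt "5 0 0 2 0"

```text
time_s: 21.22
position: [0.5289, 0.1811, 0.0213]
tcp_rot: [-3.141, -0.0, -1.608]
contact_force: [1.6, -0.2, -4.6]
opening: 0.0121
```

>>> arm_command --pt "5 0 0 1 0" --pt "5 0 0 2 0" --pt "5 0 0 2 0"

```text
time_s: 21.47
position: [0.5282, 0.1813, 0.019]
tcp_rot: [3.141, -0.0, -1.607]
contact_force: [-0.6, -0.5, -1.4]
opening: 0.0122
```

Snapped past the peak (5.6, 9.7, 7.1, then a drop), and it's now about 1 mm above home. Pressing on.

>>> arm_command --pt "5 0 0 1 0" --pt "5 0 0 1 0" --pt "5 0 0 1 0"

```text
time_s: 21.72
position: [0.5287, 0.1815, 0.0186]
tcp_rot: [-3.141, 0.0, -1.607]
contact_force: [0.2, 0.0, -0.4]
opening: 0.0121
```

>>> arm_command --pt "5 0 0 1 0" --pt "5 0 0 1 0" --pt "5 0 0 1 0"

```text
time_s: 21.97
position: [0.5286, 0.1815, 0.0184]
tcp_rot: [-3.141, -0.0, -1.607]
contact_force: [-5.0, -1.2, 10.3]
opening: 0.0123
```

>>> arm_command --pt "5 0 0 0.2 0" --pt "5 0 0 0.2 0" --pt "5 0 0 0.2 0" --pt "5 0 0 0.2 0" --pt "5 0 0 0.2 0" --pt "5 0 0 0.2 0"

```text
time_s: 22.47
position: [0.5286, 0.1815, 0.0184]
tcp_rot: [-3.141, -0.0, -1.607]
contact_force: [-5.6, -2.8, 11.7]
opening: 0.0121
```

```bash
python3 -c "
from h import *
F=[]
s=snap('wrist','w22'); F.append(env.get_state()['contact_force'].round(1).tolist()); c=snap('scene','s22'); F.append(env.get_state()['contact_force'].round(1).tolist())
for i in range(4): env.snapshot('top'); F.append(env.get_state()['contact_force'].round(1).tolist())
print(F)
crop(s,160,120,480,360,2.5,'w22c'); crop(c,290,180,430,280,5.7,'s22c')
delta(527.2,180.6,18,-92.1)
f=lambda x,y:(160+x/2.5,120+y/2.5); g=lambda x,y:tuple(int(round(q)) for q in f(x,y))
print([pt(s,g(*p)).round(1).tolist() for p in ((100,290),(700,290),(405,300),(405,420),(110,540),(690,540))])"
```

```text
[[-6.8, -2.4, 11.4], [-6.0, -1.8, 11.7], [-6.9, -2.8, 12.4], [-6.0, -1.7, 11.6], [-5.3, -2.0, 12.1], [-5.5, -1.8, 12.9]]
pos [528.6 181.5  18.4] yaw -92.1 rp [-1.7998e+02 -2.0000e-02] open 0.0124189392468746 F [-5.5 -1.8 12.9]
tool dx dy dz [1.  1.4 0.4] spin 0.0
[[565.7, 230.4, 50.4], [562.0, 130.4, 50.4], [561.9, 179.7, 49.9], [552.6, 180.1, 75.7], [516.7, 236.6, 50.2], [512.4, 127.6, 49.7]]
```

View pics/w22c.png

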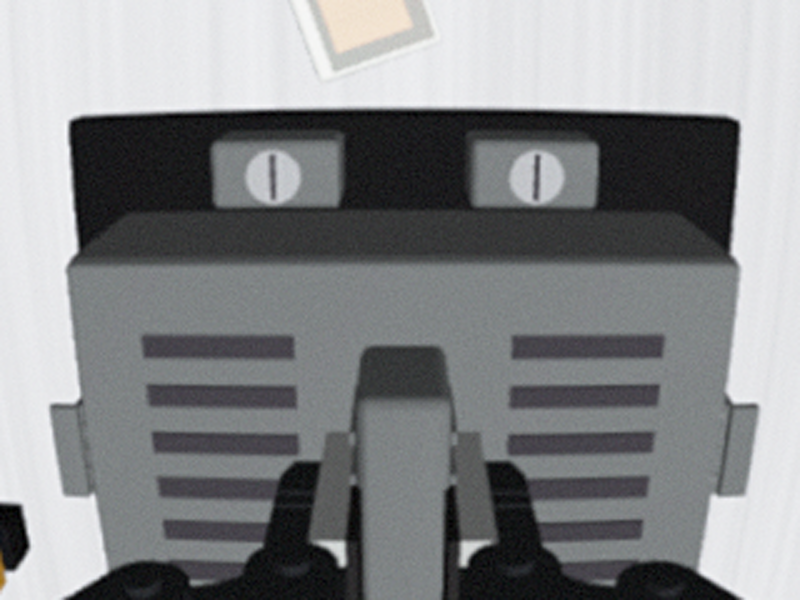

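View pics/s22c.png

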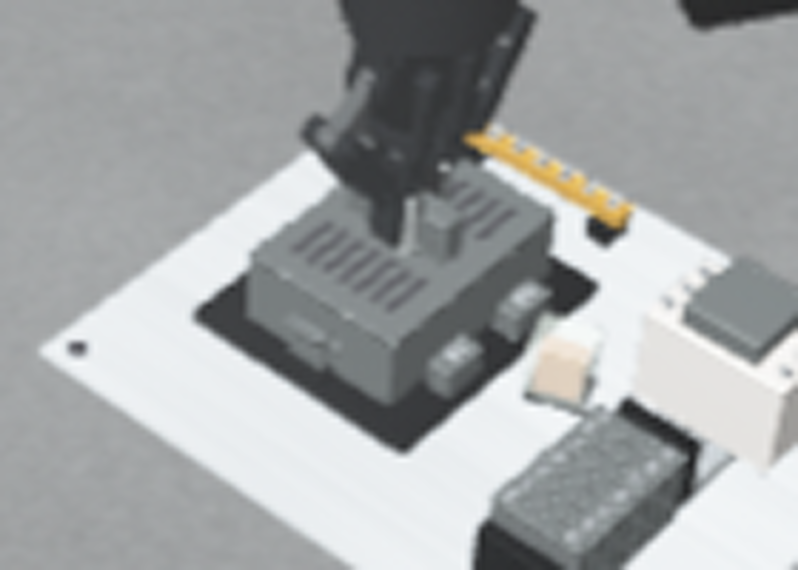

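The cover top is level at 49.7–50.4 mm (home 51 mm), both tongues are upright, and the push holds steady at about 12 N. Handing in.

```bash
python3 -c "
from h import *
print(env.finish_job()); st=env.get_state(); print(st['time_s'],st['contact_force'].round(1),st['position'].round(4))"
```

```text
the job is handed in; nothing more can be done
None
the job is handed in; nothing more can be done
```

The fuse base is made up, and I handed the job in at about 22.8 s with the gripper still pressing the cover down. I laid the neutral link in the brass-bar-side pocket, then the thick fuse in the other. I then set the middle-sized cover over them and pressed it down by its fin until it snapped. `finish_job` gave no verdict, so the result rests on my own checks.

**Last checks**
- **Snap:** the downward force peaked at about 9.7 N, dropped, then rose again when the rim met the floor.
- **Cover home:** its top is level at 49.7–50.4 mm, against 51 mm expected, and both latch tongues are back upright.
- **Push:** it held steady at 11–13 N, with about 6 N sideways.
- **Parts:** link and fuse were both seated when last seen, just before the cover hid them; their tops measured about 44 mm, against 45 mm expected.
- **Bystanders:** I did not re-measure them at the end. The slim fuse was still in its notch in the last picture that showed the rack, and nothing else was touched as far as I could see.

**Disagreements along the way**
- **Reported height:** the real fingertips sat about 36 mm higher than the reported TCP. The first close on the link therefore gripped nothing; I corrected for it from the camera depth.
- **Camera offset:** the fixed cameras placed things about 2 mm nearer in x than the wrist camera. I worked from the wrist view.

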